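Put a hydroponic planting rail back into service

ROBOT

A 6-joint arm with a two-finger parallel gripper is mounted at the origin on the work surface. World frame = base frame: x ahead of the robot, y to its left, z up, the work surface at z = 0. Lengths are in m, angles in rad, forces in N, time in s.
With the tool pointing down it reaches from about 0.35 to 0.85 m from the base axis. Payload 8.1 kg.
Tool frame: the origin (TCP) lies on the centre line of the jaws, within the pads' length; the fingertips stand robot.tips_ahead ahead of it and the grasp point (between the pads) lies 8 mm behind it (robot.tips_ahead is the distance from the TCP to the fingertips, in m); z points along the fingers, y is the direction in which the jaws open and shut (so a half turn about z gives the same grasp; the last joint's range is limited). The gripper opens to 93 mm and grips with 3 to 60 N. Pads are 15 mm wide; open, the fingers measure 128 mm over their backs; the gripper's body (75 mm by 188 mm) begins 65 mm behind the grasp point.
Start: joints at [1.068, 0.13, 1.488, -0, 1.523, -0.085], TCP at [0.243, 0.548, 0.2] pointing down, gripper open.
Joint ranges: [-2.96, 2.96], [-0.89, 2.26], [0.02, 2.5], [-1.34, 4.48], [0, 2.73], [-2.66, 2.66]. Speed limits (rad/s): [2.39, 2.39, 2.79, 3.14, 3.14, 3.14].

INTERFACE

Orientations are given as a rotation vector (axis times angle).
In Python, from plant import monitor, eyes, job, robot gives the robot as it stands.
- The arm moves only by the tool servo_tool, never from a script. Its argument "plan" is a list that holds one entry, the list of rows, each a list of 7 numbers: the closure, from -1 (fully open) to 1 (shut), so that 0 is half open, then the shift along the world's x, y, z in mm, then the turn, a rotation vector about the world's x, y, z in rad. In form: [[[hand, dx, dy, dz, ax, ay, az], ...]]. A call has 1 to 12 rows; each row shifts and turns the commanded pose from where the row before left it; what a row does not reach is not made up. A row lasts 1/10 s, in which the tool goes at most 50 mm and 8.59 degrees, less where a joint would pass 70% of its speed; a pose out of reach is approached as far as the arm can. A call with a gripper value outside its range is refused whole. The fingers move at their own pace and stop on an object; "force" is the grip in N (left out, the last holds). Time passes only in rows, so rows that do not move let the fingers close. It gives the time, the measured TCP pose, the force and the opening at its end, in the units of the state.
- monitor.read_state(): the state, without advancing time (a new reading comes with each control period).
- eyes.read_camera(name): name is "scene" or "top" or "wrist"; returns the picture (420x560x3 uint8, red, green, blue); there is no depth.
- eyes.camera_info(name): a dict with "mtx" (3x3 intrinsics, pixels), "R" (3x3) and "t" (3): a world point X has camera coordinates R X + t. Camera axes: x right, y down, z forward; pixel columns grow to the right and rows downward; lengths in m; the calibration is good to about 2 mm. A picture is of the moment at which its call begins: read the wrist's pose just before it. camera_info takes no time and is no camera call; for the wrist camera it gives the pose at the moment of the call.
- job.close_job(): hands the job in, once; it reports no verdict.
The state is a dict: "t": time; "q": joint angles; "dq": joint speeds; "joint_torque": joint torques, N m; "tool_pos": TCP position; "orientation": TCP orientation; "force": force on the tool from outside, world axes, zero at the start; "wrist_torque": the same for the moment, N m; "opening": finger opening in m.
Only numpy, scipy, OpenCV 4.12 (cv2) and the standard library are available. Lean on these libraries where they do the work, as an engineer would, in place of code of your own. Each camera call takes 0.05 s, during which the arm holds its last target. There are 200 camera calls.

TASK

Get the planting rail running again: take the clogged strainer out of its housing on the water station, stand it in the drip tray beside it, fetch the fresh strainer from the crate of pipe parts and lock it into the housing (push down against the spring, turn clockwise to the stop, let it click up). Hang every planter standing on the bench on the rail, both holes fully down over a pair of pins, with its pocket over the gutter. When all that is done open the feed valve fully, and do not tip any planter or push the meter, bottles, jug or spool about.

Things in the scene. Friction and masses are not known exactly. Their poses are not given: they have to be found in the camera images.
- planter_a_grip (a point): Middle of a planter's grip tongue, an upright plate 12 mm thick (x), 44 wide (y), rising from the pocket's back wall from 74 to 116 mm above the underside; this point is at 96 mm. White planter, 0.3 kg, standing on the bench: pocket 84 (y) x 56 (x) x 74 mm high on the -x side of the tongue, two low seedlings (soft). None if absent. Axes: x from pocket to flange, y across, z up.
- planter_a_hang (a point): Midpoint of this planter's two square holes (12 x 12 mm, at y = +34 and -34 mm) in its level hanging flange, at the flange's underside: 28 mm below and 23 mm in +x of the grip point. Flange 6 mm thick, 100 mm wide (y), reaching from 6 to 40 mm in +x of the grip point. None if absent. Same axes.
- planter_b_grip (a point): Middle of a planter's grip tongue, an upright plate 12 mm thick (x), 44 wide (y), rising from the pocket's back wall from 74 to 116 mm above the underside; this point is at 96 mm. White planter, 0.3 kg, standing on the bench: pocket 84 (y) x 56 (x) x 74 mm high on the -x side of the tongue, two low seedlings (soft). None if absent. Axes: x from pocket to flange, y across, z up.
- planter_b_hang (a point): Midpoint of this planter's two square holes (12 x 12 mm, at y = +34 and -34 mm) in its level hanging flange, at the flange's underside: 28 mm below and 23 mm in +x of the grip point. Flange 6 mm thick, 100 mm wide (y), reaching from 6 to 40 mm in +x of the grip point. None if absent. Same axes.
- planter_c_grip (a point): Middle of a planter's grip tongue, an upright plate 12 mm thick (x), 44 wide (y), rising from the pocket's back wall from 74 to 116 mm above the underside; this point is at 96 mm. White planter, 0.3 kg, standing on the bench: pocket 84 (y) x 56 (x) x 74 mm high on the -x side of the tongue, two low seedlings (soft). None if absent. Axes: x from pocket to flange, y across, z up.
- planter_c_hang (a point): Midpoint of this planter's two square holes (12 x 12 mm, at y = +34 and -34 mm) in its level hanging flange, at the flange's underside: 28 mm below and 23 mm in +x of the grip point. Flange 6 mm thick, 100 mm wide (y), reaching from 6 to 40 mm in +x of the grip point. None if absent. Same axes.
- rail: Fixed planting rail, a white square tube 29 mm thick (x), 400 long (y), top face 150 mm above the bench; origin on the bench under its middle. A white gutter 56 mm high runs along its -x side (the robot's), 19 to 105 mm from the pins. Hung pockets hang over it, at -x of the pins, back wall 2.5 mm from the rail; they lean a few degrees when let go. Axes: x away from the gutter, y along the rail.
- pins_a (a point): Midpoint of the left pair of pins (seen from the robot) on the rail's top face. Two upright steel pins, 8 mm thick, round tips, at y = +34 and -34 mm of this point, 26 mm tall; pairs are 130 mm apart and any planter fits any pair. Axes as the rail.
- pins_b (a point): Midpoint of the middle pair of pins (seen from the robot) on the rail's top face. Two upright steel pins, 8 mm thick, round tips, at y = +34 and -34 mm of this point, 26 mm tall; pairs are 130 mm apart and any planter fits any pair. Axes as the rail.
- pins_c (a point): Midpoint of the right pair of pins (seen from the robot) on the rail's top face. Two upright steel pins, 8 mm thick, round tips, at y = +34 and -34 mm of this point, 26 mm tall; pairs are 130 mm apart and any planter fits any pair. Axes as the rail.
- crate: Black open crate of clean pipe parts, 260 (x) x 200 (y) mm, walls 55 mm high and 5 thick; origin under its centre. In it stand, apart from one another, the fresh strainer and three lower fittings (at most 65 mm tall): a white plug with a bar but no lugs, a coupling and a tee.
- strainer_grip (a point): Middle of the fresh strainer's bar handle, 50 mm long (x), 16 thick (y), 36 high; 97 mm above its foot. Strainer: upright, 114 mm tall, 0.22 kg, grey screened cylinder 44 mm thick, white cap 54 mm thick, two lugs at +x and -x out to 37 mm from the axis, 13 mm wide, 6 thick, their tops 37 mm below this point. Half a turn about z makes no difference. Axes: x along handle and lugs, z up.
- spent_grip (a point): The same point of the clogged strainer, which is equal in shape (brownish screen) and starts locked in the housing: grip point 25 mm above the mouth, turned about 80 degrees clockwise from the ways in. To free it push it 5 to 8 mm down against the spring, turn it back about 80 degrees anticlockwise (stop 8 degrees past the ways in) and lift it straight out. Same axes.
- drip_tray (a point): Middle of the floor of the black drip tray on the water station, beside the housing: square, 88 x 88 mm inside, walls 22 mm above this floor; 18 mm above the bench, 97 mm in -y of the housing's axis. The clogged strainer is to stand here, with its grip point 97 mm above this point. Axes as the station.
- mouth (a point): Centre of the strainer housing's open top, at its rim, 114 mm above the bench: white round pot, 102 mm wide at the rim. Ways in for the lugs lie at +x and -x of this point (7 degrees of play). Lowered in, a strainer rests on a sprung seat, its grip point 29 mm above this point, its lugs held in the ways in. Play 2 mm sideways. Axes: x along the pipe to the valve, z up.
- station: Water station: grey plate 250 (x) x 200 (y) x 15 mm with housing, drip tray and feed valve. To lock a strainer push it 8 to 12 mm down from rest (about 10 N at the bottom), turn it about 80 degrees clockwise from above (stop at 84), let go: the spring lifts it into notches: grip point 25 mm above the mouth, turned 75 to 84 degrees. Origin under its centre, axes as mouth.
- valve (a joint): Angle of the feed valve's handle: 0 = shut, handle across the pipe, pointing to the station's -y; 1.57 = open, handle in line with the pipe, pointing to the station's +x, away from the housing. It opens anticlockwise seen from above, stiffly (about 3 N at its end), and stays where it is left.
- valve_hinge (a point): Hinge axis of the valve handle at the handle's mid-height, 90 mm above the bench, 100 mm from the housing's axis in the station's +x; axes as the station (they do not turn with the handle).
- valve_end (a point): Point on the valve handle 60 mm from the hinge axis, at mid-height. The handle is a black bar 18 mm wide, 12 high, reaching 75 mm from the hinge; the valve body under it reaches 84 mm above the bench only within 25 mm of the hinge. Its y axis points along the handle, from the free end to the hinge.
- meter: A handheld meter lying flat, 65 x 130 x 26 mm; origin under its centre. Bystander.
- spool: A spool of white twine standing, 60 mm wide, 82 mm tall; origin under its centre. Bystander.
- feed_a: Grey feed bottle, 72 mm wide, 190 mm tall; origin under its centre. Bystander.
- feed_b: Amber feed bottle, 60 mm wide, 150 mm tall; origin under its centre. Bystander.
- jug: Clear plastic jug, 90 mm wide, 120 mm tall; origin under its centre. Bystander.

How it is judged:
On the way, in this order (a step that is already met when the one before it is completed fails the run):
1. the clogged strainer stands in the drip tray, the fresh one is locked in its housing and every planter hangs on a pair of pins, with the valve still shut (horizontal distance between spent_grip and drip_tray below 0.035 m and z of spent_grip in the frame of drip_tray between 0.088 and 0.105 m and angle between spent_grip's own z axis and vertical below 0.2 rad and horizontal distance between strainer_grip and mouth below 0.008 m and z of strainer_grip in the frame of mouth between 0.022 and 0.028 m and angle between the x axis of strainer_grip and the x axis of mouth, either way round above 1.2 rad and angle between strainer_grip's own z axis and vertical below 0.12 rad and ((horizontal distance between planter_a_hang and pins_a below 0.006 m and z of planter_a_hang in the frame of pins_a between -0.004 and 0.006 m and x of planter_a_grip in the frame of pins_a below -0.01 m and angle between the y axis of planter_a_hang and the y axis of pins_a, either way round below 0.08 rad and angle between planter_a_hang's own z axis and vertical below 0.2 rad) or (horizontal distance between planter_a_hang and pins_b below 0.006 m and z of planter_a_hang in the frame of pins_b between -0.004 and 0.006 m and x of planter_a_grip in the frame of pins_b below -0.01 m and angle between the y axis of planter_a_hang and the y axis of pins_b, either way round below 0.08 rad and angle between planter_a_hang's own z axis and vertical below 0.2 rad) or (horizontal distance between planter_a_hang and pins_c below 0.006 m and z of planter_a_hang in the frame of pins_c between -0.004 and 0.006 m and x of planter_a_grip in the frame of pins_c below -0.01 m and angle between the y axis of planter_a_hang and the y axis of pins_c, either way round below 0.08 rad and angle between planter_a_hang's own z axis and vertical below 0.2 rad)) and ((horizontal distance between planter_b_hang and pins_a below 0.006 m and z of planter_b_hang in the frame of pins_a between -0.004 and 0.006 m and x of planter_b_grip in the frame of pins_a below -0.01 m and angle between the y axis of planter_b_hang and the y axis of pins_a, either way round below 0.08 rad and angle between planter_b_hang's own z axis and vertical below 0.2 rad) or (horizontal distance between planter_b_hang and pins_b below 0.006 m and z of planter_b_hang in the frame of pins_b between -0.004 and 0.006 m and x of planter_b_grip in the frame of pins_b below -0.01 m and angle between the y axis of planter_b_hang and the y axis of pins_b, either way round below 0.08 rad and angle between planter_b_hang's own z axis and vertical below 0.2 rad) or (horizontal distance between planter_b_hang and pins_c below 0.006 m and z of planter_b_hang in the frame of pins_c between -0.004 and 0.006 m and x of planter_b_grip in the frame of pins_c below -0.01 m and angle between the y axis of planter_b_hang and the y axis of pins_c, either way round below 0.08 rad and angle between planter_b_hang's own z axis and vertical below 0.2 rad)) and ((horizontal distance between planter_c_hang and pins_a below 0.006 m and z of planter_c_hang in the frame of pins_a between -0.004 and 0.006 m and x of planter_c_grip in the frame of pins_a below -0.01 m and angle between the y axis of planter_c_hang and the y axis of pins_a, either way round below 0.08 rad and angle between planter_c_hang's own z axis and vertical below 0.2 rad) or (horizontal distance between planter_c_hang and pins_b below 0.006 m and z of planter_c_hang in the frame of pins_b between -0.004 and 0.006 m and x of planter_c_grip in the frame of pins_b below -0.01 m and angle between the y axis of planter_c_hang and the y axis of pins_b, either way round below 0.08 rad and angle between planter_c_hang's own z axis and vertical below 0.2 rad) or (horizontal distance between planter_c_hang and pins_c below 0.006 m and z of planter_c_hang in the frame of pins_c between -0.004 and 0.006 m and x of planter_c_grip in the frame of pins_c below -0.01 m and angle between the y axis of planter_c_hang and the y axis of pins_c, either way round below 0.08 rad and angle between planter_c_hang's own z axis and vertical below 0.2 rad)) and value of joint valve below 0.5 rad), for 0.3 s.
2. the feed valve is open (value of joint valve above 1.35 rad), for 0.2 s.
At the end, for the whole second after the job is handed in: Clogged strainer upright in the tray; fresh one clicked home (turned over 1.2 rad, grip point 22 to 28 mm above the rim); each planter on a pin pair: hole midpoint within 6 mm, flange -4 to +6 mm from rail top, parallel within 0.08 rad, pocket over gutter, tilt under 0.2 rad; valve over 1.35 rad (horizontal distance between spent_grip and drip_tray below 0.035 m and z of spent_grip in the frame of drip_tray between 0.088 and 0.105 m and angle between spent_grip's own z axis and vertical below 0.2 rad and horizontal distance between strainer_grip and mouth below 0.008 m and z of strainer_grip in the frame of mouth between 0.022 and 0.028 m and angle between the x axis of strainer_grip and the x axis of mouth, either way round above 1.2 rad and angle between strainer_grip's own z axis and vertical below 0.12 rad and ((horizontal distance between planter_a_hang and pins_a below 0.006 m and z of planter_a_hang in the frame of pins_a between -0.004 and 0.006 m and x of planter_a_grip in the frame of pins_a below -0.01 m and angle between the y axis of planter_a_hang and the y axis of pins_a, either way round below 0.08 rad and angle between planter_a_hang's own z axis and vertical below 0.2 rad) or (horizontal distance between planter_a_hang and pins_b below 0.006 m and z of planter_a_hang in the frame of pins_b between -0.004 and 0.006 m and x of planter_a_grip in the frame of pins_b below -0.01 m and angle between the y axis of planter_a_hang and the y axis of pins_b, either way round below 0.08 rad and angle between planter_a_hang's own z axis and vertical below 0.2 rad) or (horizontal distance between planter_a_hang and pins_c below 0.006 m and z of planter_a_hang in the frame of pins_c between -0.004 and 0.006 m and x of planter_a_grip in the frame of pins_c below -0.01 m and angle between the y axis of planter_a_hang and the y axis of pins_c, either way round below 0.08 rad and angle between planter_a_hang's own z axis and vertical below 0.2 rad)) and ((horizontal distance between planter_b_hang and pins_a below 0.006 m and z of planter_b_hang in the frame of pins_a between -0.004 and 0.006 m and x of planter_b_grip in the frame of pins_a below -0.01 m and angle between the y axis of planter_b_hang and the y axis of pins_a, either way round below 0.08 rad and angle between planter_b_hang's own z axis and vertical below 0.2 rad) or (horizontal distance between planter_b_hang and pins_b below 0.006 m and z of planter_b_hang in the frame of pins_b between -0.004 and 0.006 m and x of planter_b_grip in the frame of pins_b below -0.01 m and angle between the y axis of planter_b_hang and the y axis of pins_b, either way round below 0.08 rad and angle between planter_b_hang's own z axis and vertical below 0.2 rad) or (horizontal distance between planter_b_hang and pins_c below 0.006 m and z of planter_b_hang in the frame of pins_c between -0.004 and 0.006 m and x of planter_b_grip in the frame of pins_c below -0.01 m and angle between the y axis of planter_b_hang and the y axis of pins_c, either way round below 0.08 rad and angle between planter_b_hang's own z axis and vertical below 0.2 rad)) and ((horizontal distance between planter_c_hang and pins_a below 0.006 m and z of planter_c_hang in the frame of pins_a between -0.004 and 0.006 m and x of planter_c_grip in the frame of pins_a below -0.01 m and angle between the y axis of planter_c_hang and the y axis of pins_a, either way round below 0.08 rad and angle between planter_c_hang's own z axis and vertical below 0.2 rad) or (horizontal distance between planter_c_hang and pins_b below 0.006 m and z of planter_c_hang in the frame of pins_b between -0.004 and 0.006 m and x of planter_c_grip in the frame of pins_b below -0.01 m and angle between the y axis of planter_c_hang and the y axis of pins_b, either way round below 0.08 rad and angle between planter_c_hang's own z axis and vertical below 0.2 rad) or (horizontal distance between planter_c_hang and pins_c below 0.006 m and z of planter_c_hang in the frame of pins_c between -0.004 and 0.006 m and x of planter_c_grip in the frame of pins_c below -0.01 m and angle between the y axis of planter_c_hang and the y axis of pins_c, either way round below 0.08 rad and angle between planter_c_hang's own z axis and vertical below 0.2 rad)) and value of joint valve above 1.35 rad); the robot touches nothing.
It fails at once if the meter, spool, jug or a feed bottle is pushed more than 30 mm (distance of any of meter, spool, feed_a, feed_b, jug from where it was at the start of the episode above 0.03 m).
It fails at once if a planter is tipped over (angle between any of planter_a_grip, planter_b_grip, planter_c_grip's own z axis and vertical above 0.9 rad).
Of planter_a, planter_b, planter_c only 2 to 3 are there at a start; the rules pass over those that are not, and their reading is None.
At some moment in a run one of planter_a, planter_b, planter_c may be knocked a few centimetres aside while the robot is not near it.
It also fails if it takes over 210 s, if anything falls off the work surface, if the arm or the gripper's body presses on something with over 40 N, if the wrist force passes 120 N, or if a joint passes its speed limit or range.

## Working session

There is one attempt and no reset: what is moved stays moved. The work goes in short steps, Python scripts to look and compute and a tool call to move; the robot and the scene stay as the last step left them, time stands still between calls to the robot, and variables do not carry over. Pictures are saved under pics/ and viewed, about 12 in all and at most 16, crops included, and the job is handed in when it is done.

Besides the shell and the picture viewer there is one more tool, called after "Call:" as name(argument=value, ...), one argument or row to a line, values as JSON. servo_tool: Moves the arm, as the interface text tells. Its arguments: {"type":"object","properties":{"plan":{"type":"array"},"force":{"type":"number"}},"required":["plan"]}

```bash
ls; mkdir -p pics; cat > h.py <<'E'
import numpy as np, cv2
from plant import monitor, eyes, job, robot
def snap(name, fn):
    ci=eyes.camera_info(name); im=eyes.read_camera(name)
    cv2.imwrite('pics/'+fn+'.png', im[:,:,::-1]); np.savez('pics/'+fn+'.npz', im=im, mtx=ci['mtx'],R=ci['R'],t=ci['t'])
    return im,ci
def load(fn):
    d=np.load('pics/'+fn+'.npz'); return d['im'],d
def ray(ci,u,v):
    R=np.array(ci['R']);t=np.array(ci['t']);K=np.array(ci['mtx'])
    d=R.T@np.linalg.solve(K,[u,v,1.]); return -R.T@t, d/np.linalg.norm(d)
def onz(ci,u,v,z):
    o,d=ray(ci,u,v); return o+d*(z-o[2])/d[2]
def tri(*obs):
    A=0;b=0;L=[]
    for ci,u,v in obs:
        o,d=ray(ci,u,v);P=np.eye(3)-np.outer(d,d);A=A+P;b=b+P@o;L.append((o,P))
    X=np.linalg.solve(A,b); return X,[np.linalg.norm(P@(X-o)) for o,P in L]
def proj(ci,X):
    c=np.array(ci['R'])@np.array(X,float)+np.array(ci['t']);p=np.array(ci['mtx'])@c;return p[:2]/p[2]
E
python3 - <<'E'
from h import *
np.set_printoptions(precision=4,suppress=True)
print(robot.tips_ahead, monitor.read_state())
for n in ('scene','top','wrist'):
    im,ci=snap(n,n+'0'); print(n,ci['mtx'],-np.array(ci['R']).T@ci['t'],ci['R'])
E
```

```text
pics
0.011 {'t': 0.0, 'q': array([ 1.0676,  0.1312,  1.4893, -0.    ,  1.523 , -0.0854]), 'dq': array([-0.0002, -0.0013,  0.0005, -0.0002, -0.0001, -0.0013]), 'joint_torque': array([ -0.0007, -55.9833, -49.1771,   0.0767,   0.0351,  -0.0002]), 'tool_pos': array([0.2431, 0.5478, 0.1993]), 'orientation': array([-0.6515, -3.0727,  0.0028]), 'force': array([-0.3537,  0.0028,  0.7286]), 'wrist_torque': array([ 0.0036, -0.0067,  0.0274]), 'opening': 0.09316334480688067}
scene [[464.5986   0.     272.1147]
 [  0.     464.5986 204.5861]
 [  0.       0.       1.    ]] [ 0.9568 -0.5362  1.2339] [[ 0.8211  0.5708 -0.0028]
 [ 0.4916 -0.7097 -0.5047]
 [-0.2901  0.413  -0.8633]]
top [[440.3459   0.     277.1703]
 [  0.     440.3459 209.1059]
 [  0.       0.       1.    ]] [ 0.3865 -0.0056  1.1006] [[ 0.0455 -0.9989  0.0057]
 [-0.9745 -0.0456 -0.2196]
 [ 0.2196  0.0044 -0.9756]]
wrist [[330.3417   0.     276.3782]
 [  0.     330.3417 203.6359]
 [  0.       0.       1.    ]] [0.1775 0.5763 0.3839] [[ 0.4051  0.9143 -0.0009]
 [ 0.8834 -0.3911  0.2582]
 [ 0.2357 -0.1054 -0.9661]]
```

View pics/top0.png

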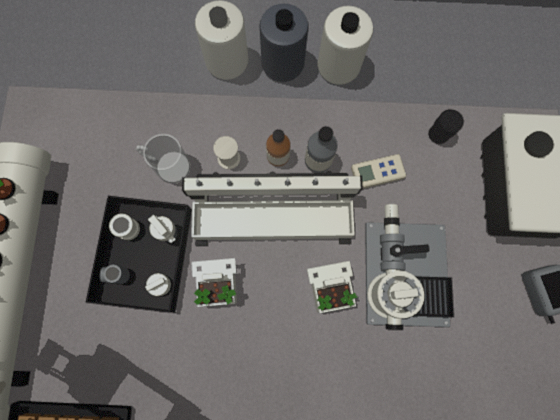

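View pics/scene0.png

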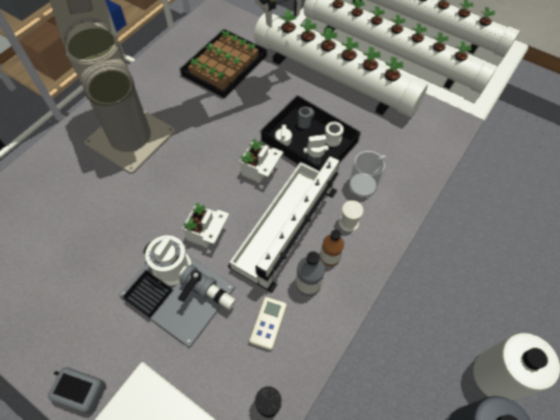

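The top view shows six pins along the rail (row ~182, columns 200–346). There are two planters, at (214,285) and (333,290). The crate is at left with two white-handled candidates, (160,228) and (157,285). The housing is at (402,293), the tray at (438,297), and the valve handle points right from (392,250). I'll enlarge the parts that matter.

```bash
python3 - <<'E'
from h import *
np.set_printoptions(precision=4,suppress=True)
T,ct=load('top0');S,cs=load('scene0')
def crop(im,x,y,w,h,k): return cv2.resize(im[y:y+h,x:x+w],None,fx=k,fy=k,interpolation=cv2.INTER_CUBIC)
a=np.hstack([crop(T,80,190,115,125,3)[:300*2][:375,:345],crop(T,355,195,110,140,3)[:375,:330]])
a=cv2.resize(a,(800,int(800*375/a.shape[1])))[:440]
b=np.hstack([crop(S,255,90,110,90,2),crop(S,110,220,130,90,2),crop(S,170,125,120,90,2)])
b=cv2.resize(b,(800,200))
cv2.imwrite('pics/c1.png',np.vstack([cv2.resize(a,(800,400)),b])[:,:,::-1])
for n,p,z in [('pin%d'%i,q,.176) for i,q in enumerate([(200,182),(229,182),(257,182),(287,182),(316,182),(346,182)])]+[('mouth',(402,293),.13),('strA',(160,228),.1),('strB',(157,285),.1),('plL',(214,270),.1),('plR',(331,272),.1),('hinge',(392,250),.09),('tray',(438,297),.02)]:
    print(n,onz(ct,*p,z))
E
```

```text
pin0 [0.6473 0.1694 0.176 ]
pin1 [0.6502 0.1062 0.176 ]
pin2 [0.6531 0.0452 0.176 ]
pin3 [ 0.6562 -0.0201  0.176 ]
pin4 [ 0.6592 -0.0834  0.176 ]
pin5 [ 0.6623 -0.1489  0.176 ]
mouth [ 0.4312 -0.2803  0.13  ]
strA [0.5545 0.2664 0.1   ]
strB [0.4252 0.2597 0.1   ]
plL [0.4643 0.1349 0.1   ]
plR [ 0.472  -0.1292  0.1   ]
hinge [ 0.5297 -0.2702  0.09  ]
tray [ 0.4308 -0.3982  0.02  ]
```

View pics/c1.png

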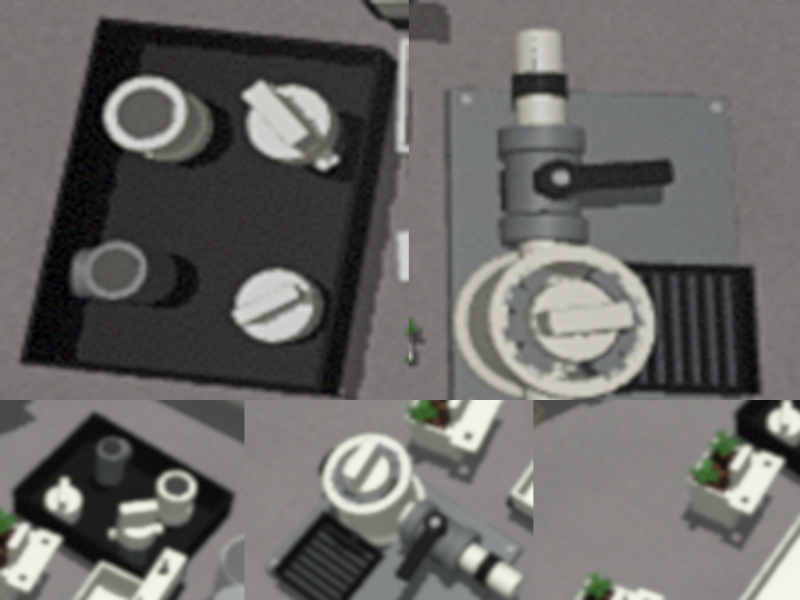

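Call:
servo_tool(
  plan=[
    [[-1,25,-32,13,0,0,-0.13],[-1,25,-32,13,0,0,-0.13],[-1,25,-32,13,0,0,-0.13],[-1,25,-32,13,0,0,-0.13],[-1,25,-32,13,0,0,-0.13],[-1,25,-32,13,0,0,-0.13],[-1,25,-32,13,0,0,-0.13],[-1,25,-32,13,0,0,-0.13],[-1,25,-32,13,0,0,-0.13],[-1,0,0,0,0,0,0]],
  ],
)

```text
t: 1.15
tool_pos: [0.4715, 0.2569, 0.319]
orientation: [2.249, 2.19, 0.003]
force: [-0.5, 0.4, 0.5]
opening: 0.0929
```

```bash
python3 - <<'E'
from h import *
np.set_printoptions(precision=4,suppress=True)
s=monitor.read_state();print(s['tool_pos'],s['orientation'],s['q'],s['force'])
snap('wrist','w1')
E
```

```text
[0.4715 0.2569 0.319 ] [2.2486 2.1905 0.003 ] [ 0.4045 -0.0614  1.4705 -0.0016  1.7298  0.4305] [-0.4939  0.424   0.4618]
```

Call:
servo_tool(
  plan=[
    [[-1,0,-42,0,0,0,0],[-1,0,-42,0,0,0,0],[-1,0,-42,0,0,0,0],[-1,-5,-45,0,0,0,0],[-1,-5,-45,0,0,0,0],[-1,-5,-45,0,0,0,0],[-1,-5,-45,0,0,0,0],[-1,-5,-45,0,0,0,0],[-1,-5,-45,0,0,0,0],[-1,-5,-45,0,0,0,0],[-1,-5,-45,0,0,0,0],[-1,0,0,0,0,0,0]],
  ],
)

```text
t: 2.4
tool_pos: [0.4272, -0.2289, 0.3159]
orientation: [-2.242, -2.199, 0.002]
force: [0.4, 0.1, -0.3]
opening: 0.0928
```

```bash
python3 - <<'E'
from h import *
np.set_printoptions(precision=4,suppress=True)
s=monitor.read_state();print(s['t'],s['tool_pos'],s['orientation'],s['q'],s['force'])
a,_=snap('wrist','w2')
b,_=load('w1')
cv2.imwrite('pics/c2.png',np.vstack([b,a])[:,:,::-1][:, :])
E
```

```text
2.4 [ 0.4272 -0.2289  0.3159] [-2.2419 -2.1986  0.0025] [-0.5966 -0.1996  1.6024 -0.0013  1.7406 -0.5773] [ 0.4102  0.1269 -0.3157]
```

View pics/w2.png

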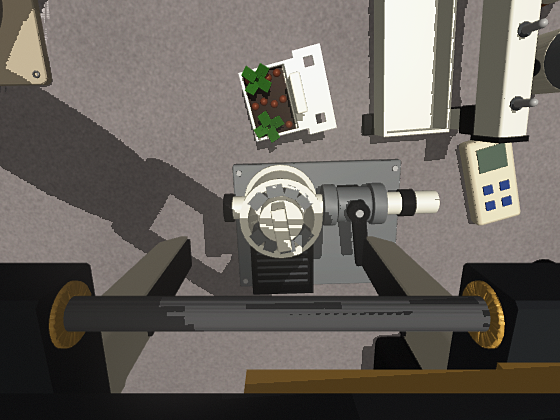

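View pics/w1.png

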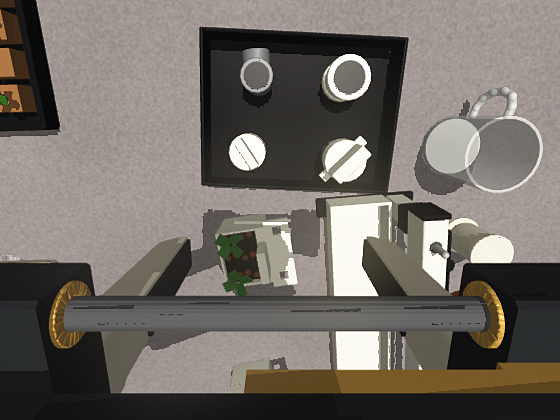

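w2 shows the station: rim about (281,222), handle of the clogged strainer inside it, valve hinge (360,212), screws at the plate corners. w1 shows the crate: lugged strainer with diagonal handle at (345,160), lugless plug at (247,152). I'll enlarge both for corner picking.

```bash
python3 - <<'E'
from h import *
def crop(fn,x,y,w,h,k): 
    im,_=load(fn); return cv2.resize(im[y:y+h,x:x+w],None,fx=k,fy=k,interpolation=cv2.INTER_CUBIC)
A=crop('w2',230,155,180,100,4)[:, :480]   # 480x400
B=crop('w1',310,130,80,65,4)              # 320x260
C=crop('top0',365,265,80,60,4); D=crop('scene0',130,228,80,60,4) ; E=crop('top0',140,205,40,40,4);F=crop('scene0',295,125,40,40,4)
out=np.zeros((600,800,3),np.uint8)
out[:400,:480]=A; out[:260,480:]=B; out[260:500,480:]=C; out[400:600,0:320]=D[:200]; out[400:560,320:480]=F
out[500:600,480:640]=E[30:130]
cv2.imwrite('pics/c3.png',out[:,:,::-1])
E
```

```text
(no output)
```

View pics/c3.png

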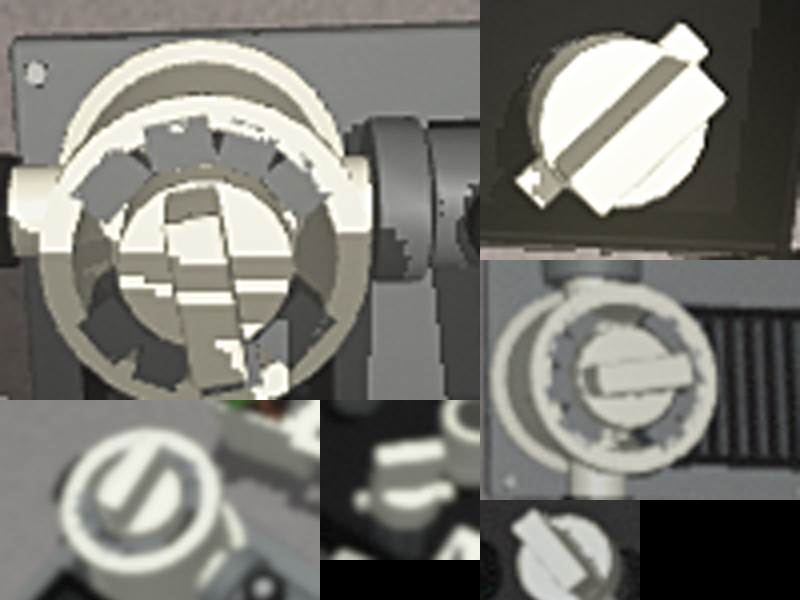

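```bash
python3 - <<'E'
from h import *
np.set_printoptions(precision=4,suppress=True)
_,t=load('top0');_,s=load('scene0');_,w1=load('w1');_,w2=load('w2')
print('spent top',tri((w2,281.75,230.25),(t,406.25,294.2)))
print('rim',tri((w2,281.4,220.5),(t,401.25,294.25)), onz(w2,281.4,220.5,.114),onz(t,401.25,294.25,.114))
print('fresh top',tri((w1,351.5,164.5),(t,158.7,225.9)))
A=lambda x,y:(230+x/4,155+y/4); B=lambda x,y:(310+(x-480)/4,130+y/4)
def ang(ci,z,a,b): p,q=onz(ci,*a,z),onz(ci,*b,z); d=q-p; return np.degrees(np.arctan2(d[1],d[0])),np.linalg.norm(d)
print('spent ang',ang(w2,.157,A(166,223),A(197,390)),ang(w2,.157,A(220,214),A(247,380)),ang(t,.157,(600/4,368/4),(688/4,357/4)))
C=lambda x,y:(365+(x-480)/4,265+(y-260)/4)
print(ang(t,.157,C(600,368),C(688,357)),ang(t,.157,C(602,396),C(690,385)))
print('fresh ang',ang(w1,.117,B(604,216),B(726,98)),ang(w1,.117,B(566,178),B(688,62)),ang(w1,.08,B(532,186),B(685,42)))
# plate screws, z=.015
f=lambda fn,x0,y0,r:None
print('plate left edge/top edge w2',onz(w2,238.8,173.2,.015))
g=cv2.cvtColor(load('top0')[0],cv2.COLOR_RGB2GRAY)
print('hinge',tri((w2,360,212),(t,392,250)))
print('fc',ang(w2,.102,(281.4,220.5),(360,212)))
E
```

```text
spent top (array([ 0.4307, -0.2946,  0.1148]), [np.float64(0.0011495820847858562), np.float64(0.001149582084785822)])
rim (array([ 0.4312, -0.293 ,  0.081 ]), [np.float64(0.0007471921499722345), np.float64(0.0007471921499722004)]) [ 0.4315 -0.2828  0.114 ] [ 0.4292 -0.2832  0.114 ]
fresh top (array([0.56  , 0.268 , 0.1084]), [np.float64(0.002149558295884393), np.float64(0.002149558295884159)])
spent ang (np.float64(-81.17374643338762), np.float64(0.049417732367648536)) (np.float64(-81.80056040571023), np.float64(0.04883329065819307)) (np.float64(-79.38321287348879), np.float64(0.05136716241136679))
(np.float64(-80.43437777417796), np.float64(0.04726270562663586)) (np.float64(-80.46292496944442), np.float64(0.04709831309297793))
fresh ang (np.float64(44.566629591103606), np.float64(0.04866684924181261)) (np.float64(43.61322718475813), np.float64(0.047926554351670494)) (np.float64(43.16816563465755), np.float64(0.06555049696104989))
plate left edge/top edge w2 [ 0.37  -0.24   0.015]
hinge (array([ 0.5209, -0.2604,  0.1438]), [np.float64(0.004379967456651561), np.float64(0.004379967456651648)])
fc (np.float64(5.459607049676072), np.float64(0.09929634324097189))
```

```bash
python3 - <<'E'
from h import *
np.set_printoptions(precision=4,suppress=True)
_,t=load('top0');_,s=load('scene0');_,w1=load('w1');_,w2=load('w2')
print('spent',onz(w2,281.75,230.25,.157),onz(t,406.25,294.2,.157))
print('rim',tri((w2,281.4,220.5),(t,401.25,294.25),(s,165,253.5)),onz(s,165,253.5,.114))
print('fresh',onz(w1,351.5,164.5,.12),onz(t,158.7,225.9,.12))
# scene fresh bar top centre, F crop: (295,125)+((x-320)/4,(y-400)/4)
F=lambda x,y:(295+(x-320)/4,125+(y-400)/4)
print('fresh tri',tri((w1,351.5,164.5),(t,158.7,225.9),(s,*F(410,456))))
D=lambda x,y:(130+x/4,228+(y-400)/4)
print('spent tri',tri((w2,281.75,230.25),(t,406.25,294.2),(s,*D(125,472))))
for z in(.09,.1):print('hinge',onz(w2,360,212,z),onz(t,392,250,z))
E
```

```text
spent [ 0.4314 -0.2802  0.157 ] [ 0.4279 -0.2816  0.157 ]
rim (array([ 0.4309, -0.2836,  0.1103]), [np.float64(0.000729343838850118), np.float64(0.0017274674783617505), np.float64(0.0015009187196877343)]) [ 0.4338 -0.2834  0.114 ]
fresh [0.5596 0.27   0.12  ] [0.5558 0.2644 0.12  ]
fresh tri (array([0.5601, 0.2685, 0.111 ]), [np.float64(0.0014843973072615271), np.float64(0.003020082139327646), np.float64(0.001752766238474376)])
spent tri (array([ 0.4299, -0.2821,  0.1527]), [np.float64(0.0016340988048037426), np.float64(0.0019056601486301275), np.float64(0.00037952798244264487)])
hinge [ 0.5335 -0.2809  0.09  ] [ 0.5297 -0.2702  0.09  ]
hinge [ 0.5309 -0.2779  0.1   ] [ 0.5283 -0.2676  0.1   ]
```

Call:
servo_tool(
  plan=[
    [[-1,1,-13,-30,0,0,0.06],[-1,1,-13,-30,0,0,0.06],[-1,1,-13,-30,0,0,0.06],[-1,0,-13,-30,0,0,0],[-1,0,0,-30,0,0,0],[-1,0,0,-29,0,0,0],[-1,0,0,0,0,0,0],[0.8,0,0,0,0,0,0],[0.8,0,0,0,0,0,0],[0.8,0,0,0,0,0,0],[0.8,0,0,0,0,0,0]],
  ],
  force=40,
)

```text
t: 3.55
tool_pos: [0.4323, -0.278, 0.1399]
orientation: [2.031, 2.393, 0.0]
force: [-0.7, 0.7, 0.1]
opening: 0.0653
```

```bash
python3 - <<'E'
from h import *
np.set_printoptions(precision=4,suppress=True)
_,w2=load('w2')
for a,b in [((233.75,164.5),(350,160.5)),((233.75,164.5),(237,255))]:
    d=onz(w2,*b,.015)-onz(w2,*a,.015);print(np.degrees(np.arctan2(d[1],d[0])))
s=monitor.read_state();print(s)
E
```

```text
0.9259057904855725
-90.93229850359855
{'t': 3.55, 'q': array([-0.6714, -0.0695,  1.8034,  0.    ,  1.4052, -0.8347]), 'dq': array([-0.0048,  0.0075,  0.0066,  0.001 , -0.0026,  0.0005]), 'joint_torque': array([  0.1389, -44.3262, -47.9489,   0.0528,   0.0675,   0.0017]), 'tool_pos': array([ 0.4323, -0.278 ,  0.1399]), 'orientation': array([2.0312, 2.3932, 0.0002]), 'force': array([-0.6561,  0.6599,  0.087 ]), 'wrist_torque': array([-0.068 ,  0.0421,  0.0405]), 'opening': 0.06527817235155978}
```

Call:
servo_tool(
  plan=[
    [[0.9,-1,-3,-2,0,0,0],[0.9,0,0,0,0,0,0],[0.9,0,0,0,0,0,0],[0.9,0,0,0,0,0,0],[0.9,0,0,0,0,0,0],[0.9,0,0,0,0,0,0],[0.9,0,0,0,0,0,0],[0.9,0,0,0,0,0,0],[0.9,0,0,0,0,0,0],[0.9,0,0,0,0,0,0]],
  ],
)

```text
t: 4.55
tool_pos: [0.4305, -0.2806, 0.1363]
orientation: [2.033, 2.395, 0.0]
force: [0.4, -0.2, 0.2]
opening: 0.0138
```

```bash
cat > st.py <<'E'
from h import *
from scipy.spatial.transform import Rotation as Ro
s=monitor.read_state();R=Ro.from_rotvec(s['orientation']).as_matrix()
np.set_printoptions(precision=4,suppress=True)
print('t',s['t'],'pos',s['tool_pos'],'psi',np.degrees(np.arctan2(R[1,1],R[0,1])),'tilt',R[:2,2],'F',s['force'],'M',s['wrist_torque'],'q',s['q'],'op',round(s['opening'],4))
E
python3 st.py
```

```text
t 4.55 pos [ 0.4305 -0.2806  0.1363] psi 9.33930308701607 tilt [ 0.0001 -0.    ] F [ 0.4258 -0.1678  0.1512] M [ 0.0244 -0.0816 -0.0052] q [-0.6775 -0.0644  1.8051  0.0001  1.4007 -0.8405] op 0.0138
```

Call:
servo_tool(
  plan=[
    [[0.9,0,0,0,0,0,0],[0.9,0,0,0,0,0,0],[0.9,0,0,-3,0,0,0],[0.9,0,0,-3,0,0,0],[0.9,0,0,-2,0,0,0],[0.9,0,0,0,0,0,0]],
  ],
)

```text
t: 5.15
tool_pos: [0.4309, -0.2809, 0.1289]
orientation: [2.032, 2.394, 0.0]
force: [0.5, 0.6, 7.8]
opening: 0.0137
```

```bash
python3 st.py
```

```text
t 5.15 pos [ 0.4309 -0.2809  0.1289] psi 9.338798369350265 tilt [ 0.0011 -0.0008] F [0.4784 0.6048 7.7988] M [0.144  0.0735 0.019 ] q [-0.6775 -0.0582  1.8131  0.0001  1.3853 -0.8405] op 0.0137
```

Call:
servo_tool(
  plan=[
    [[0.9,0,0,0,0,0,0.13],[0.9,0,0,0,0,0,0.13],[0.9,0,0,0,0,0,0.13],[0.9,0,0,0,0,0,0.13],[0.9,0,0,0,0,0,0.13],[0.9,0,0,0,0,0,0.13],[0.9,0,0,0,0,0,0.13],[0.9,0,0,0,0,0,0.13],[0.9,0,0,0,0,0,0.13],[0.9,0,0,0,0,0,0.13],[0.9,0,0,0,0,0,0.13],[0.9,0,0,0,0,0,0]],
  ],
)

```text
t: 6.35
tool_pos: [0.4311, -0.2813, 0.1294]
orientation: [-0.042, 3.14, -0.003]
force: [0.4, 0.1, 6.2]
opening: 0.0138
```

```bash
python3 st.py
```

```text
t 6.35 pos [ 0.4311 -0.2813  0.1294] psi 91.53786421280842 tilt [ 0.0018 -0.0017] F [0.3784 0.0768 6.2393] M [ 0.0193 -0.0362 -0.0133] q [-0.6776 -0.0586  1.8125 -0.0002  1.3852 -2.2752] op 0.0138
```

Call:
servo_tool(
  plan=[
    [[0.9,0,0,5,0,0,0],[0.9,0,0,7,0,0,0],[0.9,0,0,8,0,0,0],[0.9,0,0,15,0,0,0],[0.9,0,0,20,0,0,0],[0.9,0,0,25,0,0,0],[0.9,0,0,25,0,0,0],[0.9,0,0,10,0,0,0],[0.9,0,0,0,0,0,0]],
  ],
)

```text
t: 7.25
tool_pos: [0.4311, -0.2812, 0.2452]
orientation: [-0.035, 3.139, -0.003]
force: [-0.3, -0.5, -4.0]
opening: 0.0137
```

```bash
python3 - <<'E'
import st
from h import *
a,_=snap('wrist','w3'); b,_=snap('scene','s1')
k=cv2.resize(b[200:340,90:260],None,fx=3,fy=3)
o=np.zeros((600,800,3),np.uint8);o[:420,:510]=k;o[:420,510:]=0
o[420:600,:240]=cv2.resize(a,(240,180)); cv2.imwrite('pics/c4.png',o[:,:,::-1])
E
```

```text
t 7.25 pos [ 0.4311 -0.2812  0.2452] psi 91.27294210058507 tilt [ 0.0023 -0.0019] F [-0.3224 -0.4604 -4.0347] M [ 0.0671 -0.0321 -0.0059] q [-0.6775 -0.1199  1.6582 -0.      1.6003 -2.2705] op 0.0137
```

View pics/c4.png

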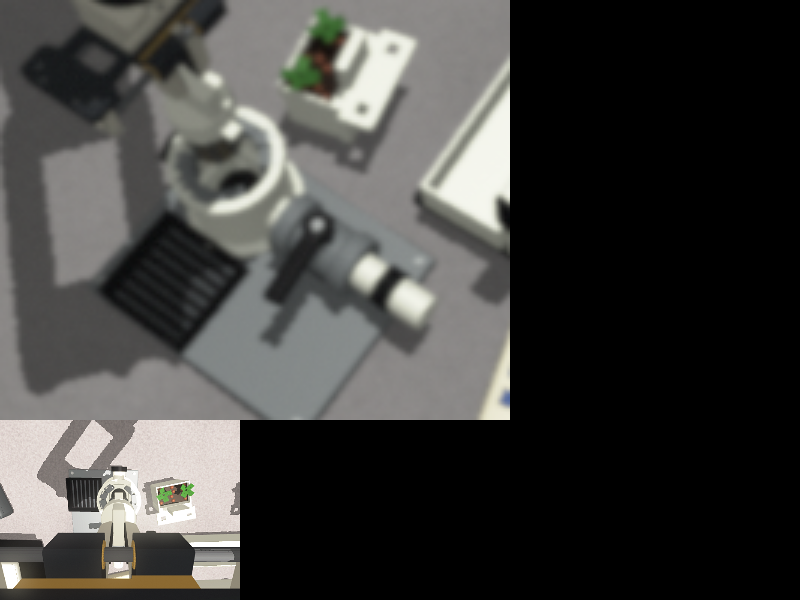

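c4: the strainer is out and held clear above the housing. The tray corners in the scene picture are about (123,293), (172,288), (151,316), (147,271).

```bash
python3 - <<'E'
from h import *
np.set_printoptions(precision=4,suppress=True)
_,s=load('s1')
P=[onz(s,*p,.04) for p in [(123.3,293.3),(171.7,288.3),(150.7,316),(147.3,270.7)]]
print(np.array(P),np.mean(P,0))
E
```

```text
[[ 0.385  -0.4183  0.04  ]
 [ 0.4823 -0.3337  0.04  ]
 [ 0.4873 -0.4225  0.04  ]
 [ 0.3937 -0.3334  0.04  ]] [ 0.4371 -0.377   0.04  ]
```

Call:
servo_tool(
  plan=[
    [[0.9,1,-33,0,0,0,0],[0.9,1,-33,0,0,0,0],[0.9,1,-32,-10,0,0,0],[0.9,0,0,-30,0,0,0],[0.9,0,0,-30,0,0,0],[0.9,0,0,-30,0,0,0],[0.9,0,0,-22,0,0,0],[0.9,0,0,-6,0,0,0],[0.9,0,0,0,0,0,0]],
  ],
)

```text
t: 8.25
tool_pos: [0.4322, -0.3774, 0.1132]
orientation: [0.035, -3.138, -0.005]
force: [0.1, 0.2, -2.8]
opening: 0.015
```

```bash
python3 st.py
```

```text
t 8.25 pos [ 0.4322 -0.3774  0.1132] psi 91.27487451363041 tilt [-0.0029  0.003 ] F [ 0.063   0.238  -2.7517] M [0.0606 0.0023 0.0235] q [-0.807   0.1215  1.6592 -0.0001  1.3651 -2.4001] op 0.015
```

Call:
servo_tool(
  plan=[
    [[0.9,0,0,-1,0,0,0],[0.9,0,0,-1,0,0,0],[0.9,0,0,0,0,0,0]],
  ],
)

```text
t: 8.55
tool_pos: [0.4339, -0.3791, 0.1144]
orientation: [-0.035, 3.14, -0.002]
force: [0.4, 0.3, -2.3]
opening: 0.0149
```

Call:
servo_tool(
  plan=[
    [[0.9,0,0,-1.5,0,0,0],[0.9,0,0,0,0,0,0],[0.9,0,0,-1.5,0,0,0],[0.9,0,0,0,0,0,0]],
  ],
)

```text
t: 8.95
tool_pos: [0.4335, -0.3787, 0.1104]
orientation: [-0.035, 3.141, -0.0]
force: [0.5, -0.4, -1.8]
opening: 0.0152
```

Call:
servo_tool(
  plan=[
    [[0.9,0,0,-1.5,0,0,0],[0.9,0,0,0,0,0,0],[0.9,0,0,-1,0,0,0],[0.9,0,0,0,0,0,0]],
  ],
)

```text
t: 9.35
tool_pos: [0.4345, -0.3799, 0.11]
orientation: [-0.035, 3.139, -0.005]
force: [0.4, -1.9, 8.4]
opening: 0.015
```

```bash
python3 st.py
```

```text
t 9.35 pos [ 0.4345 -0.3799  0.11  ] psi 91.26980425902353 tilt [ 0.0026 -0.0029] F [ 0.3906 -1.8703  8.3673] M [ 0.1152  0.1342 -0.0183] q [-0.8071  0.1249  1.6616 -0.0001  1.3512 -2.4001] op 0.015
```

Call:
servo_tool(
  plan=[
    [[0.3,0,0,1,0,0,0],[0.3,0,0,0,0,0,0],[0.3,0,0,0,0,0,0],[0.3,0,0,20,0,0,0],[0.3,0,0,40,0,0,0],[-0.3,0,0,45,0,0,0],[-0.3,0,0,45,0,0,0],[-0.3,10,40,20,0,0,0],[-0.3,10,40,0,0,0,0],[-0.3,10,40,0,0,0,0],[-0.3,10,40,0,0,0,0],[-0.3,10,40,0,0,0,0]],
  ],
)

```text
t: 10.55
tool_pos: [0.4833, -0.1769, 0.2785]
orientation: [0.034, -3.141, -0.001]
force: [-0.0, 0.5, 0.4]
opening: 0.0605
```

Call:
servo_tool(
  plan=[
    [[-0.3,12,43,0,0,0,0.093],[-0.3,12,43,0,0,0,0.093],[-0.3,12,43,0,0,0,0.093],[-0.3,12,43,0,0,0,0.093],[-0.3,12,43,0,0,0,0.093],[-0.3,12,43,0,0,0,0.093],[-0.3,12,43,0,0,0,0.093],[-0.3,12,43,0,0,0,0.093],[-0.3,12,43,0,0,0,0],[-0.3,12,43,0,0,0,0],[-0.3,16,43,0,0,0,0],[-0.3,16,43,0,0,0,0]],
  ],
)

```text
t: 11.75
tool_pos: [0.6354, 0.3393, 0.2782]
orientation: [1.174, -2.913, 0.0]
force: [1.1, 0.1, 0.2]
opening: 0.06
```

```bash
python3 st.py
```

```text
t 11.75 pos [0.6354 0.3393 0.2782] psi 133.9118259446918 tilt [-0.0007 -0.0004] F [1.0539 0.1246 0.1996] M [ 0.0699 -0.0616 -0.0196] q [ 0.4193  0.456   0.96   -0.      1.7264 -1.9179] op 0.06
```

```bash
python3 - <<'E'
from h import *
a,ci=snap('wrist','w4'); b,_=snap('scene','s2'); snap('top','t2')
p=proj(ci,(.559,.268,.12)); print(p)
x,y=int(max(0,p[0]-75)),int(max(0,p[1]-60)); print(x,y)
k=cv2.resize(a[y:y+120,x:x+150],None,fx=4,fy=4,interpolation=cv2.INTER_CUBIC)
o=np.zeros((600,800,3),np.uint8);o[:k.shape[0],:k.shape[1]]=k
o[480:600,640:800]=b[220:340,100:260]; o[480:600,400:640]=cv2.resize(load('t2')[0][230:330,340:540],(240,120)); cv2.imwrite('pics/c5.png',o[:,:,::-1])
E
```

```text
[278.16163014  81.19990344]
203 21
```

View pics/c5.png

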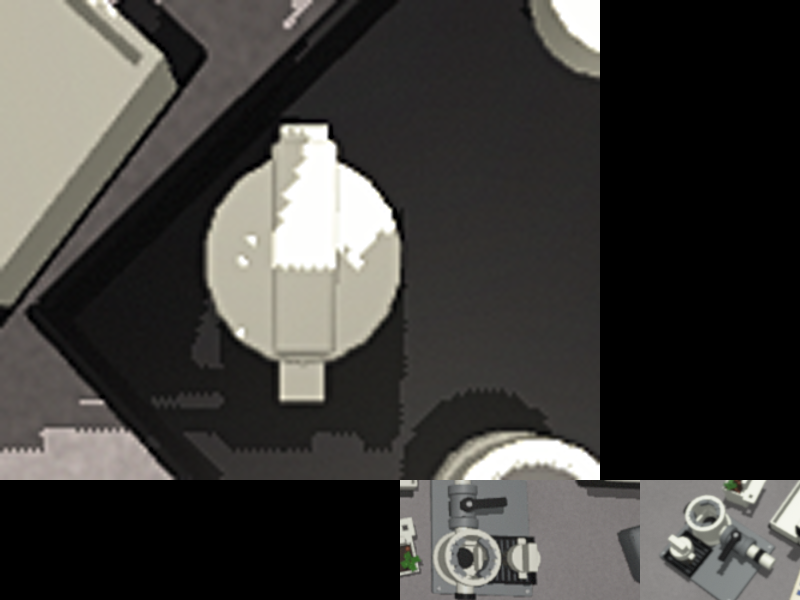

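c5: the clogged strainer stands upright in the tray. The fresh strainer is seen from directly above, with the bar's top face at about pixel (279,82.5) and the handle aligned with the tool.

```bash
python3 - <<'E'
from h import *
np.set_printoptions(precision=4,suppress=True)
_,w1=load('w1');_,w4=load('w4')
print(tri((w1,351.5,164.5),(w4,279,82.5)))
print(onz(w4,279,82.5,.12),onz(w1,351.5,164.5,.12))
a,b=onz(w4,279,56,.12),onz(w4,279,109,.12);print(b-a,np.linalg.norm(b-a),np.degrees(np.arctan2(*(b-a)[1::-1])))
# lugs ends centre z .065
print((onz(w4,279,52.5,.065)+onz(w4,278.5,121,.065))/2)
E
```

```text
(array([0.5594, 0.2697, 0.1203]), [np.float64(0.00030694034553217754), np.float64(0.00030694034553228086)])
[0.5593 0.2694 0.12  ] [0.5596 0.27   0.12  ]
[0.0351 0.034  0.    ] 0.04888116963348484 44.07303245208621
[0.5595 0.27   0.065 ]
```

Call:
servo_tool(
  plan=[
    [[-0.3,-26,-24,-20,0,0,0],[-0.3,-25,-23,-25,0,0,0],[-0.3,-25,-23,-30,0,0,0],[-0.3,0,0,-40,0,0,0],[-0.3,0,0,-30,0,0,0],[-0.3,0,0,-20,0,0,0],[-0.3,0,0,0,0,0,0],[-0.3,0,0,0,0,0,0]],
  ],
)

```text
t: 12.7
tool_pos: [0.5594, 0.2666, 0.1147]
orientation: [-1.173, 2.914, -0.0]
force: [0.8, 0.1, 0.1]
opening: 0.0607
```

```bash
python3 st.py;python3 st.py
```

```text
t 12.7 pos [0.5594 0.2666 0.1147] psi 133.85413147340344 tilt [ 0.0003 -0.0001] F [0.7648 0.0844 0.0559] M [ 0.0987 -0.0126 -0.0126] q [ 0.3621  0.2357  1.528  -0.0002  1.3777 -1.974 ] op 0.0607
t 12.7 pos [0.5594 0.2666 0.1147] psi 133.85413147340344 tilt [ 0.0003 -0.0001] F [0.7648 0.0844 0.0559] M [ 0.0987 -0.0126 -0.0126] q [ 0.3621  0.2357  1.528  -0.0002  1.3777 -1.974 ] op 0.0607
```

Call:
servo_tool(
  plan=[
    [[-0.3,0,2,-15,0,0,0],[0.9,0,0,0,0,0,0],[0.9,0,0,0,0,0,0],[0.9,0,0,0,0,0,0],[0.9,0,0,0,0,0,0],[0.9,0,0,0,0,0,0],[0.9,0,0,0,0,0,0],[0.9,0,0,0,0,0,0],[0.9,0,0,0,0,0,0],[0.9,0,0,0,0,0,0]],
  ],
)

```text
t: 13.7
tool_pos: [0.5596, 0.2694, 0.099]
orientation: [-1.174, 2.914, -0.0]
force: [0.3, -1.5, 1.2]
opening: 0.0143
```

```bash
python3 st.py
```

```text
t 13.7 pos [0.5596 0.2694 0.099 ] psi 133.89968473716448 tilt [0.0004 0.0001] F [ 0.2681 -1.5029  1.2412] M [ 0.0313 -0.005   0.0008] q [ 0.3662  0.2523  1.5382 -0.      1.3507 -1.9708] op 0.0143
```

Call:
servo_tool(
  plan=[
    [[0.9,0,0,20,0,0,0],[0.9,0,0,45,0,0,0],[0.9,0,0,48,0,0,0],[0.9,0,0,48,0,0,0],[0.9,-10,-42,0,0,0,-0.094],[0.9,-10,-42,0,0,0,-0.094],[0.9,-10,-42,0,0,0,-0.094],[0.9,-10,-42,0,0,0,-0.094],[0.9,-10,-42,0,0,0,-0.094],[0.9,-10,-42,0,0,0,-0.094],[0.9,-10,-42,0,0,0,-0.094],[0.9,-10,-42,0,0,0,-0.094]],
  ],
)

```text
t: 14.9
tool_pos: [0.4784, -0.068, 0.2595]
orientation: [0.017, -3.141, -0.0]
force: [1.1, -1.2, -2.1]
opening: 0.0142
```

Call:
servo_tool(
  plan=[
    [[0.9,-10,-43,0,0,0,0],[0.9,-10,-43,0,0,0,0],[0.9,-10,-43,0,0,0,0],[0.9,-10,-43,0,0,0,0],[0.9,-9,-43,0,0,0,0],[0.9,0,0,0,0,0,0],[0.9,0,0,0,0,0,0]],
  ],
)

```text
t: 15.6
tool_pos: [0.4297, -0.2822, 0.2591]
orientation: [0.018, -3.141, -0.002]
force: [-0.6, 0.7, -2.4]
opening: 0.014
```

```bash
python3 st.py
```

```text
t 15.6 pos [ 0.4297 -0.2822  0.2591] psi 90.668167083784 tilt [-0.001   0.0012] F [-0.6356  0.6701 -2.4388] M [ 0.0124 -0.0507  0.007 ] q [-0.6812 -0.1192  1.6325  0.0003  1.6298 -2.2636] op 0.014
```

Call:
servo_tool(
  plan=[
    [[0.9,0.5,0,-25,0,0,0],[0.9,0,0,-20,0,0,0],[0.9,0,0,-10,0,0,0],[0.9,0,0,-10,0,0,0],[0.9,0,0,-10,0,0,0],[0.9,0,0,-8,0,0,0],[0.9,0,0,-8,0,0,0],[0.9,0,0,-6,0,0,0],[0.9,0,0,-6,0,0,0],[0.9,0,0,0,0,0,0]],
  ],
)

```text
t: 16.6
tool_pos: [0.4305, -0.2813, 0.1558]
orientation: [0.022, -3.14, -0.001]
force: [0.5, -0.3, -2.0]
opening: 0.0143
```

```bash
python3 st.py
```

```text
t 16.6 pos [ 0.4305 -0.2813  0.1558] psi 90.80594575791031 tilt [-0.0011  0.0009] F [ 0.4523 -0.3418 -1.9764] M [-0.0138  0.0114  0.0317] q [-0.6785 -0.0761  1.7801 -0.      1.439  -2.2634] op 0.0143
```

Call:
servo_tool(
  plan=[
    [[0.9,0,0,-4,0,0,0],[0.9,0,0,-4,0,0,0],[0.9,0,0,-4,0,0,0],[0.9,0,0,-4,0,0,0],[0.9,0,0,0,0,0,0]],
  ],
)

```text
t: 17.1
tool_pos: [0.4307, -0.2814, 0.1403]
orientation: [0.022, -3.141, -0.001]
force: [0.5, -0.1, -1.6]
opening: 0.0146
```

```bash
python3 st.py
```

```text
t 17.1 pos [ 0.4307 -0.2814  0.1403] psi 90.81487362169587 tilt [-0.0005  0.0004] F [ 0.4881 -0.1262 -1.578 ] M [-0.0118  0.0068  0.0523] q [-0.6784 -0.0648  1.7982 -0.      1.4088 -2.2634] op 0.0146
```

Call:
servo_tool(
  plan=[
    [[0.9,0,0,-4,0,0,0],[0.9,0,0,-4,0,0,0],[0.9,0,0,-3,0,0,0],[0.9,0,0,0,0,0,0]],
  ],
)

```text
t: 17.5
tool_pos: [0.4313, -0.282, 0.1304]
orientation: [-0.022, 3.141, -0.001]
force: [-0.5, 0.4, 7.9]
opening: 0.014
```

```bash
python3 st.py
```

```text
t 17.5 pos [ 0.4313 -0.282   0.1304] psi 90.81215430969435 tilt [ 0.0009 -0.0009] F [-0.5256  0.4242  7.8653] M [ 0.0995  0.2251 -0.0133] q [-0.6785 -0.0568  1.809  -0.0001  1.388  -2.2634] op 0.014
```

Call:
servo_tool(
  plan=[
    [[0.9,0,0,0,0,0,-0.13],[0.9,0,0,0,0,0,-0.13],[0.9,0,0,0,0,0,-0.13],[0.9,0,0,0,0,0,-0.13],[0.9,0,0,0,0,0,-0.13],[0.9,0,0,0,0,0,-0.13],[0.9,0,0,0,0,0,-0.13],[0.9,0,0,0,0,0,-0.13],[0.9,0,0,0,0,0,-0.13],[0.9,0,0,0,0,0,-0.13],[0.9,0,0,0,0,0,-0.12],[0.9,0,0,0,0,0,0]],
  ],
)

```text
t: 18.7
tool_pos: [0.4318, -0.2823, 0.1311]
orientation: [2.034, 2.39, 0.0]
force: [-0.2, -0.2, 6.8]
opening: 0.0141
```

```bash
python3 st.py
```

```text
t 18.7 pos [ 0.4318 -0.2823  0.1311] psi 9.20269355375118 tilt [ 0.0021 -0.0018] F [-0.1977 -0.2201  6.8367] M [-0.117   0.056  -0.0423] q [-0.6784 -0.0573  1.8082 -0.0001  1.3879 -0.839 ] op 0.0141
```

Call:
servo_tool(
  plan=[
    [[0.9,0,0,3,0,0,0],[0.9,0,0,2,0,0,0],[0.9,0,0,3,0,0,0],[0.9,0,0,0,0,0,0],[0.9,0,0,0,0,0,0]],
  ],
)

```text
t: 19.2
tool_pos: [0.4307, -0.2819, 0.1361]
orientation: [-2.031, -2.396, 0.001]
force: [3.6, -6.3, -10.6]
opening: 0.0137
```

```bash
python3 st.py
```

```text
t 19.2 pos [ 0.4307 -0.2819  0.1361] psi 9.44127658173934 tilt [-0.0006 -0.0002] F [  3.5708  -6.2593 -10.6477] M [-1.1307 -0.8031 -0.0066] q [-0.6788 -0.0612  1.8025 -0.0006  1.4007 -0.8435] op 0.0137
```

Call:
servo_tool(
  plan=[
    [[0.9,0,0,-2,0,0,0],[0,0,0,0,0,0,0],[0,0,0,0,0,0,0],[0,0,0,0,0,0,0],[0,0,0,0,0,0,0],[0,0,0,20,0,0,0],[0,0,0,40,0,0,-0.08],[0,15,5,40,0,0,-0.08],[0,30,15,35,0,0,0],[0,30,15,0,0,0,0],[0,25,15,0,0,0,0],[0,0,0,0,0,0,0]],
  ],
)

```text
t: 20.4
tool_pos: [0.5331, -0.2295, 0.2706]
orientation: [-2.212, -2.23, -0.002]
force: [-0.5, 0.0, -0.8]
opening: 0.0468
```

```bash
python3 - <<'E'
import st
from h import *
snap('wrist','w5')
E
```

```text
t 20.4 pos [ 0.5331 -0.2295  0.2706] psi 0.45765869329155834 tilt [0.0004 0.0009] F [-0.4932  0.0021 -0.7698] M [-0.0728  0.0551  0.0726] q [-0.4956  0.0587  1.4376  0.001   1.6454 -0.5035] op 0.0468
```

Call:
servo_tool(
  plan=[
    [[0,0,35,0,0,0,0],[0,0,40,0,0,0,0],[0,0,40,0,0,0,0],[0,0,40,0,0,0,0],[0,0,35,0,0,0,0],[0,0,0,0,0,0,0]],
  ],
)

```text
t: 21.05
tool_pos: [0.5302, -0.0387, 0.271]
orientation: [-2.212, -2.23, -0.001]
force: [0.8, 0.1, -1.3]
opening: 0.0464
```

```bash
python3 - <<'E'
import st
from h import *
b,_=snap('wrist','w6'); a,_=load('w5')
o=np.hstack([a[:290,:],b[:290,:]])
print(o.shape); 
o=np.vstack([a[:290],b[:290]]); cv2.imwrite('pics/c6.png',o[:,:,::-1])
E
```

```text
t 21.05 pos [ 0.5302 -0.0387  0.271 ] psi 0.47463920571200857 tilt [-0.     0.001] F [ 0.7705  0.1238 -1.3138] M [-0.0316 -0.0025  0.037 ] q [-0.17   -0.0741  1.5691  0.001   1.6469 -0.1782] op 0.0464
(290, 1120, 3)
```

View pics/c6.png

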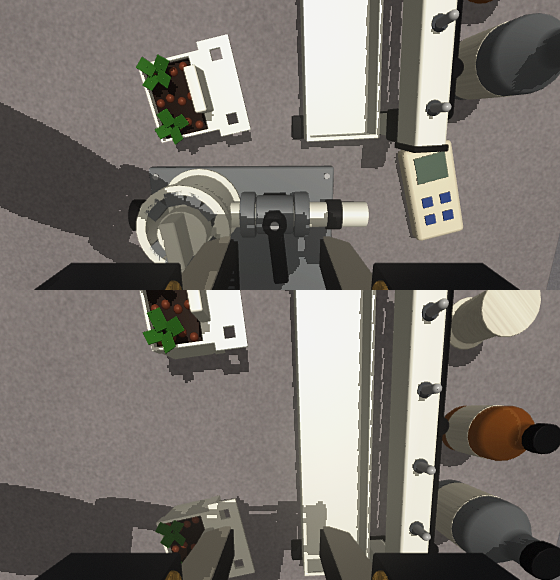

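```bash
python3 - <<'E'
from h import *
L=[('w5',430,5),('w5',422,92),('w6',415,2),('w6',408,81),('w6',402,158),('w6',396,222),('w5',198,35),('w5',213,100),('w6',209,22),('top0',205,250),('top0',320,255),('w5',175,60)]
o=np.zeros((600,800,3),np.uint8)
for i,(f,x,y) in enumerate(L):
    im,_=load(f); k=cv2.resize(im[y:y+36,x:x+40],(200,180),interpolation=cv2.INTER_CUBIC); r,c=divmod(i,4); o[r*200:r*200+180,c*200:c*200+200]=k
cv2.imwrite('pics/c7.png',o[:,:,::-1])
for f in('w5','w6','top0'):
    im,ci=load(f); g=im.min(2); m=(g>165).astype(np.uint8)
    cs,h=cv2.findContours(m,cv2.RETR_CCOMP,cv2.CHAIN_APPROX_NONE)
    for c,hh in zip(cs,h[0]):
        if hh[3]>=0 and 8<cv2.contourArea(c)<250:
            x,y,w,hh2=cv2.boundingRect(c);
            if max(w,hh2)<24: M=cv2.moments(c);print(f,round(M['m10']/M['m00'],1),round(M['m01']/M['m00'],1),cv2.contourArea(c),(w,hh2))
E
```

```text
w5 231.7 118.2 139.5 (15, 15)
w5 215.3 53.7 154.5 (16, 16)
w5 429.8 219.0 137.0 (14, 15)
w5 447.5 214.4 136.0 (14, 14)
w5 427.0 201.9 141.0 (15, 15)
w5 444.8 197.1 142.0 (15, 15)
w6 229.0 41.7 161.5 (15, 16)
top0 315.3 274.7 36.0 (8, 8)
top0 343.8 269.3 38.5 (8, 8)
top0 198.8 268.1 33.5 (8, 7)
top0 227.9 265.9 32.5 (7, 7)
top0 120.5 224.7 238.0 (18, 19)
top0 257.1 182.4 53.0 (10, 9)
top0 229.4 182.7 51.5 (9, 10)
top0 345.2 181.5 52.5 (9, 10)
top0 314.9 181.7 53.5 (9, 10)
```

View pics/c7.png

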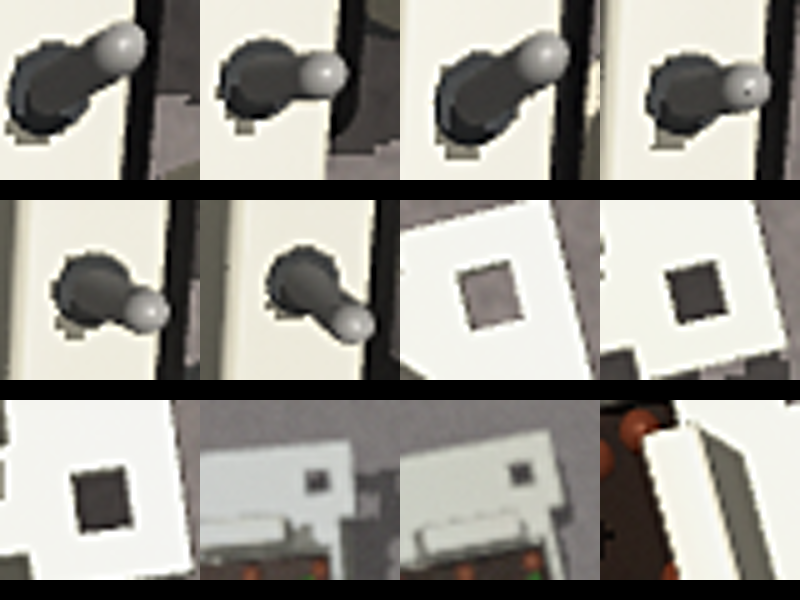

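```bash
python3 - <<'E'
from h import *
np.set_printoptions(precision=4,suppress=True)
_,a=load('w5');_,b=load('w6');_,t=load('top0');_,w1=load('w1')
print('pin4 tip tri',tri((a,454,14),(b,427,246.4)),'base tri',tri((a,439.5,22),(b,416.6,238)))
P=[(b,444,13),(b,437,98),(b,431,180),(b,427,246.4),(a,454,14),(a,447,106.6)]
Q=[(b,429.4,21),(b,424.4,99.4),(b,420,176),(b,416.6,238),(a,439.5,22),(a,433,108)]
for p,q in zip(P,Q): print('tip',onz(*p,.173),'base',onz(*q,.150))
print('R holes tri',tri((a,215.3,53.7),(t,315.3,274.7)),tri((a,231.7,118.2),(t,343.8,269.3)))
for z in(.071,):
  h=[onz(a,215.3,53.7,z),onz(a,231.7,118.2,z)];print('R',h,np.linalg.norm(h[0]-h[1]))
  g=[onz(t,315.3,274.7,z),onz(t,343.8,269.3,z)];print('Rtop',g,np.linalg.norm(g[0]-g[1]))
  print('L w6',onz(b,229,41.7,z)); g=[onz(t,198.8,268.1,z),onz(t,227.9,265.9,z)];print('Ltop',g,np.linalg.norm(g[0]-g[1]))
E
```

```text
pin4 tip tri (array([ 0.6678, -0.0824,  0.1731]), [np.float64(0.00024702272540566295), np.float64(0.00024702272540553686)]) base tri (array([ 0.6672, -0.0826,  0.1513]), [np.float64(0.0003002501464365044), np.float64(0.00030025014643648567)])
tip [0.657  0.1092 0.173 ] base [0.656  0.1094 0.15  ]
tip [0.6599 0.0471 0.173 ] base [0.6596 0.047  0.15  ]
tip [ 0.6638 -0.0208  0.173 ] base [ 0.664  -0.0214  0.15  ]
tip [ 0.6682 -0.0825  0.173 ] base [ 0.6681 -0.0831  0.15  ]
tip [ 0.6676 -0.0824  0.173 ] base [ 0.6674 -0.0823  0.15  ]
tip [ 0.6719 -0.1505  0.173 ] base [ 0.671  -0.1512  0.15  ]
R holes tri (array([ 0.4664, -0.096 ,  0.0747]), [np.float64(0.00022073675318280188), np.float64(0.00022073675318273373)]) (array([ 0.482 , -0.1622,  0.0724]), [np.float64(5.37657308081103e-05), np.float64(5.3765730808076074e-05)])
R [array([ 0.466 , -0.0952,  0.071 ]), array([ 0.4818, -0.1621,  0.071 ])] 0.06876341164524888
Rtop [array([ 0.4666, -0.0965,  0.071 ]), array([ 0.4821, -0.1624,  0.071 ])] 0.0677591663209131
L w6 [0.4779 0.1076 0.071 ]
Ltop [array([0.4693, 0.1746, 0.071 ]), array([0.4775, 0.1074, 0.071 ])] 0.06766363245464355
```

Call:
servo_tool(
  plan=[
    [[0.2,-26,-32,-20,0,0,0.075],[0.2,-26,-32,-20,0,0,0.075],[0.2,-26,-32,-20,0,0,0.075],[0.2,0,0,-35,0,0,0],[0.2,0,0,-30,0,0,0],[0.2,0,0,-20,0,0,0],[0.2,0,0,0,0,0,0],[0.2,0,0,0,0,0,0]],
  ],
)

```text
t: 21.9
tool_pos: [0.4524, -0.1386, 0.1262]
orientation: [-1.953, -2.46, 0.001]
force: [-0.4, -0.5, 0.9]
opening: 0.0373
```

```bash
python3 st.py; python3 - <<'E'
from h import *
_,t=load('top0'); print(onz(t,326,133,.19),onz(t,279,134,.15))
E
```

```text
t 21.9 pos [ 0.4524 -0.1386  0.1262] psi 13.099924694025225 tilt [-0.0006 -0.0001] F [-0.4028 -0.517   0.8615] M [-0.0989  0.0445  0.026 ] q [-0.4055 -0.1709  1.922  -0.0004  1.3909 -0.634 ] op 0.0373
[ 0.76850438 -0.10135862  0.19      ] [0.77764948 0.00249626 0.15      ]
```

Call:
servo_tool(
  plan=[
    [[0.2,-1,3,-20,0,0,0],[0.2,0,0,-14,0,0,0],[0.2,0,0,0,0,0,0],[0.9,0,0,0,0,0,0],[0.9,0,0,0,0,0,0],[0.9,0,0,0,0,0,0],[0.9,0,0,0,0,0,0],[0.9,0,0,0,0,0,0],[0.9,0,0,0,0,0,0],[0.9,0,0,0,0,0,0]],
  ],
)

```text
t: 22.9
tool_pos: [0.4527, -0.1348, 0.0925]
orientation: [1.951, 2.461, 0.001]
force: [2.9, 0.9, 2.9]
opening: 0.0115
```

```bash
python3 st.py
```

```text
t 22.9 pos [ 0.4527 -0.1348  0.0925] psi 13.183224062089348 tilt [ 0.0016 -0.0004] F [2.8911 0.9398 2.8826] M [-0.0448 -0.4199 -0.0599] q [-0.3981 -0.1431  1.9611  0.0002  1.3219 -0.6283] op 0.0115
```

Call:
servo_tool(
  plan=[
    [[0.9,0,0,20,0,0,0],[0.9,0,0,40,0,0,0],[0.9,0,0,45,0,0,0],[0.9,0,0,37,0,0,0],[0.9,31,24,0,0,0,-0.029],[0.9,31,24,0,0,0,-0.029],[0.9,31,24,0,0,0,-0.029],[0.9,31,25,0,0,0,-0.029],[0.9,31,25,0,0,0,-0.029],[0.9,31,24,0,0,0,-0.028],[0.9,0,0,0,0,0,0],[0.9,0,0,0,0,0,0]],
  ],
)

```text
t: 24.1
tool_pos: [0.637, 0.0119, 0.2314]
orientation: [-2.153, -2.283, 0.005]
force: [-0.3, -1.2, -4.3]
opening: 0.0116
```

```bash
python3 - <<'E'
import st
from h import *
a,_=snap('wrist','w7'); b,_=snap('scene','s3'); t,_=snap('top','t3')
o=np.zeros((600,800,3),np.uint8); k=cv2.resize(b[130:270,200:380],None,fx=3,fy=3)
o[:420,:540]=k; o[420:600,:240]=cv2.resize(a,(240,180)); o[420:600,240:540]=cv2.resize(t[130:320,180:460],(300,180))
cv2.imwrite('pics/c8.png',o[:,:540,::-1])
E
```

```text
t 24.1 pos [0.637  0.0119 0.2314] psi 3.3595328402976676 tilt [-0.0045 -0.0003] F [-0.2565 -1.1858 -4.291 ] M [-0.1043  0.0238 -0.0151] q [-0.0615  0.225   1.3261 -0.0006  1.5949 -0.1201] op 0.0116
```

View pics/c8.png

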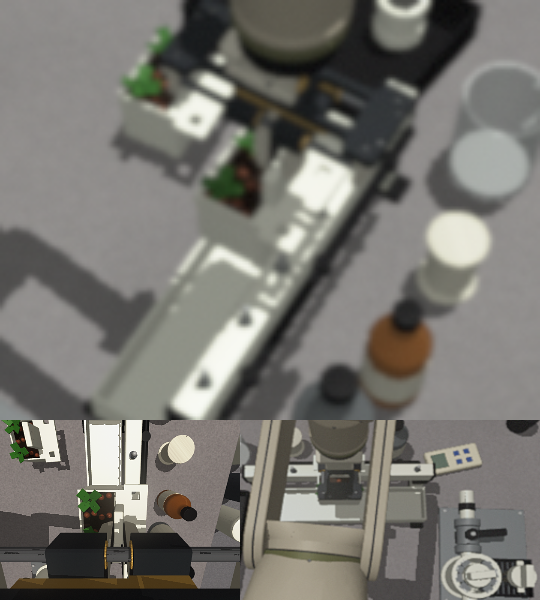

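c8: the planter is held upright with its flange level and parallel to the rail. The other planter is still standing. I'll measure the near hole of the held flange in w7 against the pin.

```bash
python3 - <<'E'
from h import *
np.set_printoptions(precision=4,suppress=True)
im,ci=load('w7'); g=im.min(2)
for th in (120,150,175):
    cs,h=cv2.findContours((g>th).astype(np.uint8),cv2.RETR_CCOMP,cv2.CHAIN_APPROX_NONE)
    for c,hh in zip(cs,h[0]):
        A=cv2.contourArea(c)
        if hh[3]>=0 and 60<A<600:
            M=cv2.moments(c);u,v=M['m10']/M['m00'],M['m01']/M['m00'];print(th,round(u,1),round(v,1),A,onz(ci,u,v,.2125))
x,y=.6619,.0131;th=np.radians(3.28)
print('pin+',x-.034*np.sin(th),y+.034*np.cos(th),'proj hole exp',proj(ci,(x-.034*np.sin(th)-.001,y+.034*np.cos(th),.2125)))
E
```

```text
120 82.1 210.3 128.5 [0.5112 0.0163 0.2125]
120 133.9 207.3 151.0 [0.5446 0.0203 0.2125]
120 83.5 183.8 94.0 [0.5137 0.0338 0.2125]
120 70.7 191.9 427.5 [0.5051 0.028  0.2125]
120 129.1 185.4 243.0 [0.5423 0.0345 0.2125]
120 11.7 173.3 85.5 [0.4694 0.0378 0.2125]
120 117.6 160.4 121.0 [0.5361 0.0499 0.2125]
120 59.6 166.5 234.0 [0.4998 0.0439 0.2125]
120 33.6 155.6 109.0 [0.4846 0.0497 0.2125]
120 102.4 139.0 565.5 [0.5277 0.0624 0.2125]
120 332.0 256.2 170.5 [ 0.6747 -0.0057  0.2125]
120 333.4 244.1 126.5 [0.6747 0.003  0.2125]
120 328.0 234.0 64.5 [0.6705 0.0098 0.2125]
120 392.0 231.5 146.0 [0.7118 0.0141 0.2125]
120 343.8 221.1 65.0 [0.6798 0.0193 0.2125]
120 317.9 182.4 72.5 [0.6607 0.0436 0.2125]
120 311.1 169.6 62.0 [0.6558 0.0513 0.2125]
120 371.5 158.8 79.0 [0.6922 0.0602 0.2125]
120 364.3 131.8 169.5 [0.6857 0.0761 0.2125]
120 439.2 113.4 150.5 [0.7286 0.0894 0.2125]
120 429.2 109.7 104.0 [0.7224 0.0911 0.2125]
120 439.6 96.3 65.0 [0.7271 0.0989 0.2125]
120 482.3 91.8 340.0 [0.7514 0.1028 0.2125]
120 309.1 82.9 253.5 [0.6503 0.1018 0.2125]
120 455.6 78.3 151.0 [0.7344 0.109
[... 480 characters left out ...]
0.2125]
120 257.3 10.2 65.5 [0.6185 0.1378 0.2125]
120 168.1 96.4 208.5 [0.5683 0.0895 0.2125]
120 194.0 43.5 119.0 [0.5836 0.1189 0.2125]
120 163.1 47.7 238.5 [0.5661 0.1157 0.2125]
120 168.4 21.6 171.5 [0.5694 0.1292 0.2125]
120 135.9 13.0 78.0 [0.5516 0.1325 0.2125]
120 151.6 12.8 154.5 [0.5602 0.1331 0.2125]
120 120.8 79.7 168.0 [0.541  0.0971 0.2125]
150 316.3 175.8 381.0 [0.6593 0.0477 0.2125]
150 309.6 82.9 327.0 [0.6506 0.1018 0.2125]
150 120.8 79.6 180.0 [0.541  0.0971 0.2125]
175 316.4 175.8 387.5 [0.6595 0.0477 0.2125]
175 310.1 82.3 362.5 [0.6508 0.1022 0.2125]
175 120.8 79.5 192.0 [0.5411 0.0972 0.2125]
pin+ 0.6599546717615692 0.0470443028805242 proj hole exp [315.5556 176.748 ]
```

Call:
servo_tool(
  plan=[
    [[0.9,0.5,-0.5,-15,0,0,0],[0.9,0,0,-12,0,0,0],[0.9,0,0,-5,0,0,0],[0.9,0,0,-4,0,0,0],[0.9,0,0,-4,0,0,0],[0.9,0,0,-4,0,0,0],[0.9,0,0,0,0,0,0]],
  ],
)

```text
t: 24.95
tool_pos: [0.6382, 0.0109, 0.1892]
orientation: [-2.157, -2.283, 0.001]
force: [-1.7, 0.0, -3.8]
opening: 0.0111
```

```bash
python3 st.py
```

```text
t 24.95 pos [0.6382 0.0109 0.1892] psi 3.269789598942267 tilt [-0.0008  0.    ] F [-1.6764  0.0306 -3.8132] M [-0.0718  0.0947  0.0064] q [-0.0631  0.2389  1.3866 -0.      1.5169 -0.1202] op 0.0111
```

Call:
servo_tool(
  plan=[
    [[0.9,0,0,-4,0,0,0],[0.9,0,0,-4,0,0,0],[0.9,0,0,-3,0,0,0],[0.9,0,0,-2,0,0,0],[0.9,0,0,0,0,0,0]],
  ],
)

```text
t: 25.45
tool_pos: [0.6382, 0.011, 0.1763]
orientation: [-2.157, -2.283, 0.001]
force: [-0.9, -1.0, -3.1]
opening: 0.0115
```

```bash
python3 st.py
```

```text
t 25.45 pos [0.6382 0.011  0.1763] psi 3.268024650816201 tilt [-0.0007  0.0001] F [-0.9389 -1.0304 -3.0509] M [-0.0913  0.0554  0.0028] q [-0.0632  0.245   1.4031  0.      1.4942 -0.1202] op 0.0115
```

Call:
servo_tool(
  plan=[
    [[0.9,0,0,-1.5,0,0,0],[0.9,0,0,-1,0,0,0],[0.9,0,0,0,0,0,0]],
  ],
)

```text
t: 25.75
tool_pos: [0.6386, 0.011, 0.1746]
orientation: [2.157, 2.284, 0.001]
force: [-0.4, 0.9, -1.8]
opening: 0.011
```

```bash
python3 st.py
```

```text
t 25.75 pos [0.6386 0.011  0.1746] psi 3.270555258091242 tilt [0.0004 0.0001] F [-0.3908  0.8874 -1.803 ] M [0.045  0.1611 0.0103] q [-0.0631  0.2456  1.4054  0.0002  1.4902 -0.1202] op 0.011
```

Call:
servo_tool(
  plan=[
    [[0.4,0,0,0,0,0,0],[0.3,0,0,0,0,0,0],[0.3,0,0,0,0,0,0],[0.3,0,0,0,0,0,0],[0.3,0,0,20,0,0,0],[0.3,0,0,38,0,0,0],[0.3,0,0,38,0,0,0],[0.3,-40,12,0,0,0,0],[0.3,-45,14,0,0,0,0],[0.3,-45,14,0,0,0,0],[0.3,0,0,0,0,0,0],[0.3,0,0,0,0,0,0]],
  ],
)

```text
t: 26.95
tool_pos: [0.5082, 0.0512, 0.2711]
orientation: [2.155, 2.284, 0.002]
force: [0.5, -0.6, -0.1]
opening: 0.0326
```

```bash
python3 - <<'E'
import st
from h import *
np.set_printoptions(precision=4,suppress=True)
a,ci=snap('wrist','w8'); b,_=snap('scene','s4')
g=a.min(2)
cs,h=cv2.findContours((g>165).astype(np.uint8),cv2.RETR_CCOMP,cv2.CHAIN_APPROX_NONE)
for c,hh in zip(cs,h[0]):
    A=cv2.contourArea(c); x,y,w,hh2=cv2.boundingRect(c)
    if hh[3]>=0 and 60<A<300 and max(w,hh2)<22:
        M=cv2.moments(c);u,v=M['m10']/M['m00'],M['m01']/M['m00'];print(round(u,1),round(v,1),A,onz(ci,u,v,.071))
o=np.zeros((600,800,3),np.uint8); o[:290,:560]=a[:290]; o[300:600,:400]=cv2.resize(b[140:290,200:400],(400,300))
cv2.imwrite('pics/c9.png',o[:,:,::-1])
E
```

```text
t 26.95 pos [0.5082 0.0512 0.2711] psi 3.309442925903417 tilt [ 0.0021 -0.0001] F [ 0.501  -0.6395 -0.0529] M [-0.036   0.0361 -0.0795] q [ 0.     -0.1337  1.6243 -0.0001  1.6489 -0.0577] op 0.0326
252.9 127.4 133.0 [0.4781 0.107  0.071 ]
246.9 62.4 150.5 [0.4688 0.1751 0.071 ]
```

View pics/c9.png

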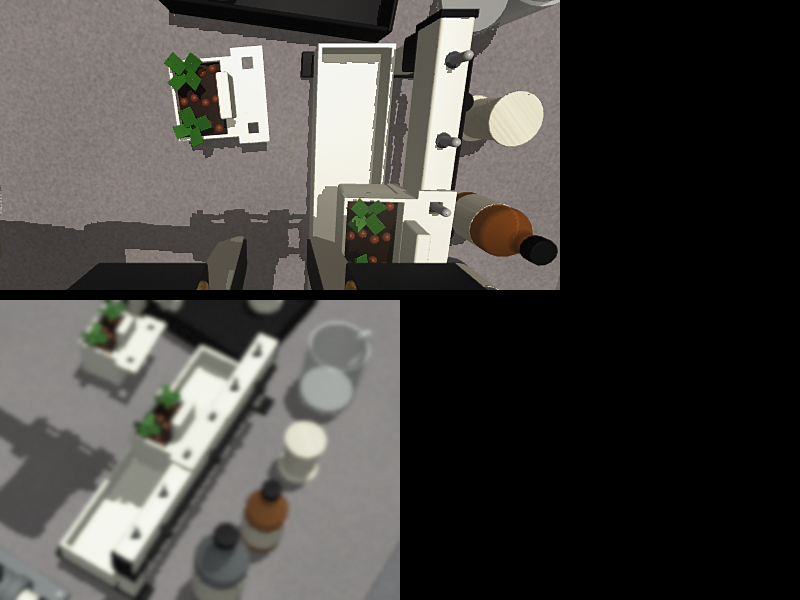

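c9: the first planter hangs on the middle pins, with a pin showing through its hole. The left planter is unmoved, holes at (247,62) and (253,127).

Call:
servo_tool(
  plan=[
    [[0.2,-20,29,-15,0,0,0.025],[0.2,-19,29,-20,0,0,0.025],[0.2,-18,29,-25,0,0,0.025],[0.2,0,0,-35,0,0,0],[0.2,0,0,-30,0,0,0],[0.2,0,0,-20,0,0,0],[0.2,0,0,0,0,0,0],[0.2,0,0,0,0,0,0]],
  ],
)

```text
t: 27.85
tool_pos: [0.4523, 0.1377, 0.1258]
orientation: [-2.071, -2.362, 0.001]
force: [-0.2, 0.2, 1.4]
opening: 0.0374
```

```bash
python3 st.py; python3 - <<'E'
from h import *
np.set_printoptions(precision=4,suppress=True)
_,c=load('w8'); print(onz(c,467.5,54.5,.173),onz(c,455.5,142,.173))
E
```

```text
t 27.85 pos [0.4523 0.1377 0.1258] psi 7.5285893517369065 tilt [-0.0004 -0.0001] F [-0.2394  0.1635  1.3668] M [-0.0475  0.0553  0.0448] q [ 0.1871 -0.1717  1.9235 -0.0001  1.3902  0.0557] op 0.0374
[0.6519 0.177  0.173 ] [0.6559 0.109  0.173 ]
```

Call:
servo_tool(
  plan=[
    [[0.2,-1,0,-20,0,0,0],[0.2,0,0,-14,0,0,0],[0.2,0,0,0,0,0,0],[0.9,0,0,0,0,0,0],[0.9,0,0,0,0,0,0],[0.9,0,0,0,0,0,0],[0.9,0,0,0,0,0,0],[0.9,0,0,0,0,0,0],[0.9,0,0,0,0,0,0],[0.9,0,0,0,0,0,0]],
  ],
)

```text
t: 28.85
tool_pos: [0.4512, 0.138, 0.092]
orientation: [2.069, 2.362, 0.002]
force: [2.2, -0.3, 3.0]
opening: 0.0116
```

```bash
python3 st.py
```

```text
t 28.85 pos [0.4512 0.138  0.092 ] psi 7.5630961882705074 tilt [0.0018 0.0003] F [ 2.2497 -0.272   3.0312] M [-0.0385 -0.4185  0.0144] q [ 0.1882 -0.144   1.9628 -0.      1.3209  0.0562] op 0.0116
```

Call:
servo_tool(
  plan=[
    [[0.9,0,0,20,0,0,0],[0.9,0,0,40,0,0,0],[0.9,0,0,45,0,0,0],[0.9,0,0,37,0,0,0],[0.9,30,1,0,0,0,-0.0125],[0.9,30,1,0,0,0,-0.0125],[0.9,30,1,0,0,0,-0.0125],[0.9,30,0.5,0,0,0,-0.0125],[0.9,30,0,0,0,0,-0.0125],[0.9,30,0,0,0,0,-0.0125],[0.9,0,0,0,0,0,0],[0.9,0,0,0,0,0,0]],
  ],
)

```text
t: 30.05
tool_pos: [0.6294, 0.1412, 0.2311]
orientation: [-2.155, -2.282, 0.005]
force: [-0.1, -0.5, -4.2]
opening: 0.011
```

```bash
python3 - <<'E'
import st
from h import *
np.set_printoptions(precision=4,suppress=True)
im,ci=snap('wrist','w9'); g=im.min(2)
x,y=.6544,.143;th=np.radians(3.28)
X=np.array((x-.034*np.sin(th),y+.034*np.cos(th),.2125));p=proj(ci,X);print('pin+',X,p)
for th in (130,150,175):
    cs,h=cv2.findContours((g>th).astype(np.uint8),cv2.RETR_CCOMP,cv2.CHAIN_APPROX_NONE)
    for c,hh in zip(cs,h[0]):
        A=cv2.contourArea(c)
        if hh[3]>=0 and 150<A<600:
            M=cv2.moments(c);u,v=M['m10']/M['m00'],M['m01']/M['m00']
            if abs(u-p[0])+abs(v-p[1])<30: print(th,round(u,1),round(v,1),A,onz(ci,u,v,.2125))
E
```

```text
t 30.05 pos [0.6294 0.1412 0.2311] psi 3.265946520477697 tilt [-0.0042 -0.0005] F [-0.0939 -0.5141 -4.1825] M [-0.0302 -0.0357  0.0506] q [0.1412 0.2466 1.3018 0.0001 1.5975 0.0842] op 0.011
pin+ [0.6525 0.1769 0.2125] [317.3225 176.0098]
150 315.4 177.2 338.5 [0.6514 0.1762 0.2125]
175 315.8 177.0 369.0 [0.6516 0.1763 0.2125]
```

Call:
servo_tool(
  plan=[
    [[0.9,1,0.5,-15,0,0,0],[0.9,0,0,-12,0,0,0],[0.9,0,0,-5,0,0,0],[0.9,0,0,-4,0,0,0],[0.9,0,0,-4,0,0,0],[0.9,0,0,-4,0,0,0],[0.9,0,0,0,0,0,0]],
  ],
)

```text
t: 30.8
tool_pos: [0.6311, 0.1419, 0.1887]
orientation: [-2.157, -2.283, 0.001]
force: [-1.4, -0.8, -4.3]
opening: 0.0117
```

```bash
python3 st.py
```

```text
t 30.8 pos [0.6311 0.1419 0.1887] psi 3.2654860469746696 tilt [-0.0008 -0.0001] F [-1.4368 -0.7608 -4.3206] M [-0.1155  0.2762  0.007 ] q [ 0.1419  0.2622  1.3602 -0.      1.52    0.0849] op 0.0117
```

Call:
servo_tool(
  plan=[
    [[0.9,0,0,-4,0,0,0],[0.9,0,0,-4,0,0,0],[0.9,0,0,-3,0,0,0],[0.9,0,0,-2,0,0,0],[0.9,0,0,-1,0,0,0],[0.9,0,0,-0.5,0,0,0],[0.9,0,0,0,0,0,0]],
  ],
)

```text
t: 31.5
tool_pos: [0.6314, 0.1419, 0.1747]
orientation: [-2.157, -2.284, 0.0]
force: [-1.0, 0.6, -3.6]
opening: 0.0113
```

```bash
python3 st.py
```

```text
t 31.5 pos [0.6314 0.1419 0.1747] psi 3.2655169310414616 tilt [-0.0001 -0.    ] F [-0.9765  0.6301 -3.6426] M [-0.0761  0.2702  0.0256] q [ 0.1419  0.2689  1.378  -0.      1.4949  0.0849] op 0.0113
```

Call:
servo_tool(
  plan=[
    [[0.9,0,0,-1,0,0,0],[0.4,0,0,0,0,0,0],[0.3,0,0,0,0,0,0],[0.3,0,0,0,0,0,0],[0.3,0,0,0,0,0,0],[0.3,0,0,20,0,0,0],[0.3,0,0,40,0,0,0],[0.3,0,0,45,0,0,0],[0.3,-30,-40,0,0,0,0],[0.3,-30,-40,0,0,0,0],[0.3,-30,-40,0,0,0,0],[0.3,0,0,0,0,0,0]],
  ],
)

```text
t: 32.7
tool_pos: [0.5387, 0.018, 0.2788]
orientation: [2.161, 2.279, -0.003]
force: [0.4, -0.1, -0.4]
opening: 0.0323
```

```bash
python3 - <<'E'
import st
from h import *
a,_=snap('wrist','w10'); b,_=snap('scene','s5')
o=np.zeros((600,800,3),np.uint8); o[:290,:560]=a[:290]; o[290:600,:413]=cv2.resize(b[130:280,200:400],(413,310)); o[290:600,420:800]=cv2.resize(b[215:345,100:260],(380,310))
cv2.imwrite('pics/c10.png',o[:,:,::-1])
E
```

```text
t 32.7 pos [0.5387 0.018  0.2788] psi 3.045051819370409 tilt [-0.0009 -0.0016] F [ 0.4471 -0.0719 -0.4069] M [-0.0293  0.052  -0.0347] q [-0.0604 -0.0534  1.5351 -0.0017  1.6607 -0.1137] op 0.0323
```

View pics/c10.png

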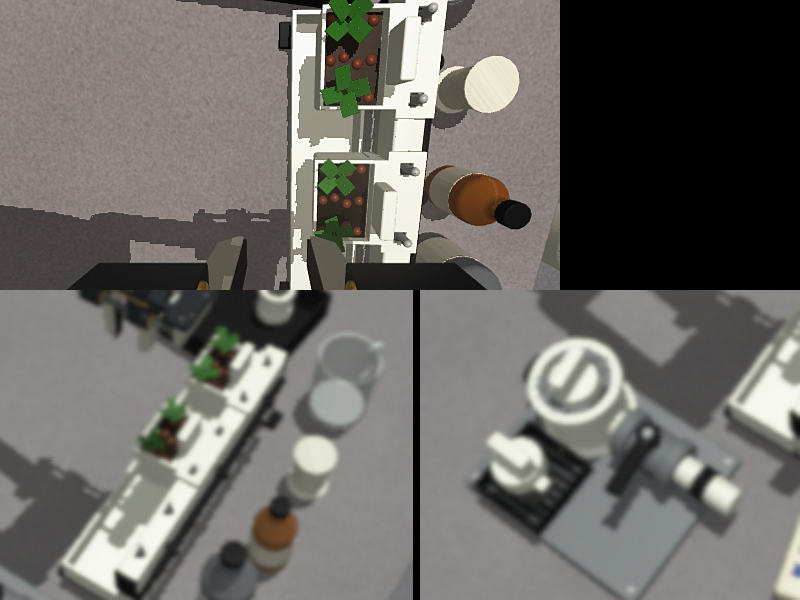

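c10: both planters hang on the left and middle pairs with the pins through their holes. The fresh strainer is turned and home, and the clogged one stands in the tray. Now the valve numbers, plus a height check of the hung flanges.

```bash
python3 - <<'E'
from h import *
np.set_printoptions(precision=4,suppress=True)
_,a=load('w5'); print('hinge',onz(a,274,223,.102),'h mid',onz(a,278,262,.096))
_,b=load('s5'); k=(160/380,130/310)
print('scene hinge',onz(b,100+(647-420)*k[0],215+(435-290)*k[1],.102),'end',onz(b,100+(618-420)*k[0],215+(488-290)*k[1],.096))
# pin tips through held flanges, heights of exit points need no check; flange corner heights: w10 vs w9
_,c=load('w10'); print('tips',[onz(c,*p,.173) for p in[(433,8),(422,99),(416,171),(406,244)]])
h=np.radians(-89.1+7.5*np.arange(13)); P=58*np.c_[np.cos(h),np.sin(h)]; print(P[0]); print(np.diff(P,axis=0).round(1).tolist())
E
```

```text
hinge [ 0.5304 -0.2755  0.102 ] h mid [ 0.5355 -0.3259  0.096 ]
scene hinge [ 0.5355 -0.2831  0.102 ] end [ 0.5461 -0.3459  0.096 ]
tips [array([0.6526, 0.1764, 0.173 ]), array([0.6555, 0.1083, 0.173 ]), array([0.6604, 0.0477, 0.173 ]), array([ 0.6624, -0.0215,  0.173 ])]
[  0.911  -57.9928]
[[7.6, 0.6], [7.4, 1.6], [7.1, 2.6], [6.8, 3.5], [6.2, 4.3], [5.6, 5.1], [4.9, 5.8], [4.1, 6.4], [3.2, 6.9], [2.3, 7.2], [1.4, 7.5], [0.4, 7.6]]
```

Call:
servo_tool(
  plan=[
    [[0,0,-44,0,0,0,0.005],[0,0,-44,0,0,0,0.005],[0,0,-45,0,0,0,0.005],[0,0,-45,0,0,0,0.005],[0,0,-45,0,0,0,0.005],[0,0,-45,0,0,0,0.005],[0,-1,-44,0,0,0,0.005],[0,-2,-44,-20,0,0,0],[0,0,0,-45,0,0,0],[0,0,0,-45,0,0,0],[0,0,0,-25,0,0,0],[0,0,0,0,0,0,0]],
  ],
)

```text
t: 34.0
tool_pos: [0.5369, -0.3314, 0.1379]
orientation: [-2.11, -2.316, 0.001]
force: [-1.1, -0.4, -0.1]
opening: 0.0468
```

```bash
python3 - <<'E'
import st
from h import *
b,_=snap('scene','s6');a,_=snap('wrist','w11')
o=np.zeros((600,800,3),np.uint8); o[:400,:480]=cv2.resize(b[215:315,120:240],(480,400)); o[400:600,:267]=cv2.resize(a,(267,200))
cv2.imwrite('pics/c11.png',o[:,:480,::-1])
E
```

```text
t 34.0 pos [ 0.5369 -0.3314  0.1379] psi 5.335851135797423 tilt [-0.0071  0.0057] F [-1.0785 -0.379  -0.0633] M [-0.038   0.0734  0.0019] q [-0.6345  0.2573  1.4595  0.0004  1.4339 -0.7277] op 0.0468
```

View pics/c11.png

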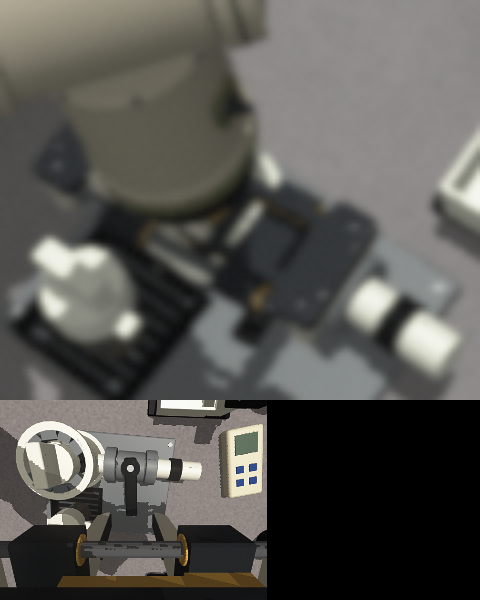

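Call:
servo_tool(
  plan=[
    [[0,0,-4,-20,0,0,0],[0,0,0,-20,0,0,0],[0.45,0,0,0,0,0,0],[0.45,0,0,0,0,0,0],[0.45,0,0,0,0,0,0],[0.45,0,0,0,0,0,0]],
  ],
)

```text
t: 34.7
tool_pos: [0.5396, -0.3387, 0.106]
orientation: [2.115, 2.319, 0.001]
force: [0.5, 0.5, 0.0]
opening: 0.0265
```

```bash
python3 st.py; python3 - <<'E'
from h import *
np.set_printoptions(precision=4,suppress=True)
_,a=load('w11'); print(onz(a,274.8,142.8,.102))
h=np.radians(-85+7.5*np.arange(12)); P=58*np.c_[np.cos(h),np.sin(h)]; print(P[0]); print(np.diff(P,axis=0).round(1).tolist())
E
```

```text
t 34.7 pos [ 0.5396 -0.3387  0.106 ] psi 5.282945228672649 tilt [ 0.0025 -0.0018] F [0.4762 0.5173 0.0307] M [-0.0758  0.0679 -0.0151] q [-0.641   0.2849  1.4863  0.      1.3673 -0.7332] op 0.0265
[ 0.5317 -0.2797  0.102 ]
[  5.055  -57.7793]
[[7.5, 1.2], [7.3, 2.1], [6.9, 3.1], [6.5, 3.9], [5.9, 4.7], [5.2, 5.5], [4.5, 6.1], [3.6, 6.7], [2.7, 7.1], [1.8, 7.4], [0.8, 7.5]]
```

Call:
servo_tool(
  plan=[
    [[0.45,-2.5,0,-4,0,0,0],[0.45,0,0,-5,0,0,0],[0.45,0,0,0,0,0,0],[0.45,0,0,0,0,0,0]],
  ],
)

```text
t: 35.1
tool_pos: [0.5356, -0.3379, 0.0943]
orientation: [-2.116, -2.32, 0.0]
force: [0.1, 0.6, -0.4]
opening: 0.0256
```

```bash
python3 st.py
```

```text
t 35.1 pos [ 0.5356 -0.3379  0.0943] psi 5.263681800709364 tilt [-0.0007  0.0006] F [ 0.0669  0.6184 -0.4261] M [ 0.0042  0.0383 -0.0103] q [-0.6438  0.2892  1.5034  0.      1.35   -0.7357] op 0.0256
```

Call:
servo_tool(
  plan=[
    [[0.45,7.5,1.2,0,0,0,0.131],[0.45,7.3,2.1,0,0,0,0.131],[0.45,6.9,3.1,0,0,0,0.131],[0.45,6.5,3.9,0,0,0,0.131],[0.45,5.9,4.7,0,0,0,0.131],[0.45,5.2,5.5,0,0,0,0.131],[0.45,4.5,6.1,0,0,0,0.131],[0.45,3.6,6.7,0,0,0,0.131],[0.45,2.7,7.1,0,0,0,0.131],[0.45,1.8,7.4,0,0,0,0.131],[0.45,0.8,7.5,0,0,0,0.131],[0.45,0,0,0,0,0,0]],
  ],
)

```text
t: 36.3
tool_pos: [0.5889, -0.282, 0.0949]
orientation: [0.055, 3.141, 0.0]
force: [-0.1, -1.1, -0.2]
opening: 0.0255
```

```bash
python3 st.py
```

```text
t 36.3 pos [ 0.5889 -0.282   0.0949] psi 88.00543815552983 tilt [0.     0.0002] F [-0.1206 -1.051  -0.2427] M [-0.0028 -0.0079 -0.0056] q [-0.5252  0.3384  1.4424  0.0002  1.3609 -2.0613] op 0.0255
```

Call:
servo_tool(
  plan=[
    [[0.45,0,2.5,0,0,0,0.04],[0.45,0,2.5,0,0,0,0],[0.45,0,0,0,0,0,0]],
  ],
)

```text
t: 36.6
tool_pos: [0.5886, -0.2778, 0.0948]
orientation: [-0.002, -3.142, -0.0]
force: [1.0, -0.6, -0.5]
opening: 0.0253
```

Call:
servo_tool(
  plan=[
    [[0.45,0,-4,0,0,0,0],[0,0,0,0,0,0,0],[0,0,0,0,0,0,0],[0,0,0,0,0,0,0],[0,0,0,30,0,0,0],[0,0,0,40,0,0,0],[0,0,0,45,0,0,0],[0,-30,0,45,0,0,0],[0,-40,20,0,0,0,0],[0,-40,30,0,0,0,0],[0,-40,30,0,0,0,0],[0,0,0,0,0,0,0]],
  ],
)

```text
t: 37.8
tool_pos: [0.4362, -0.1983, 0.2504]
orientation: [0.004, -3.139, -0.003]
force: [0.7, -0.1, 0.1]
opening: 0.0467
```

```bash
python3 - <<'E'
import st
from h import *
b,_=snap('scene','s7');t,_=snap('top','t7');a,_=snap('wrist','w12')
o=np.zeros((600,800,3),np.uint8); o[:420,:560]=b; o[420:600,:240]=cv2.resize(a,(240,180)); o[420:600,240:480]=cv2.resize(t,(240,180)); o[420:600,480:720]=cv2.resize(b[215:335,110:270],(240,180))
cv2.imwrite('pics/c12.png',o[:,:,::-1])
E
```

```text
t 37.8 pos [ 0.4362 -0.1983  0.2504] psi 90.15706456675298 tilt [-0.0023  0.0016] F [ 0.7346 -0.0834  0.142 ] M [ 0.0139 -0.001   0.02  ] q [-0.5339 -0.2139  1.7325  0.0003  1.6258 -2.1074] op 0.0467
```

View pics/c12.png

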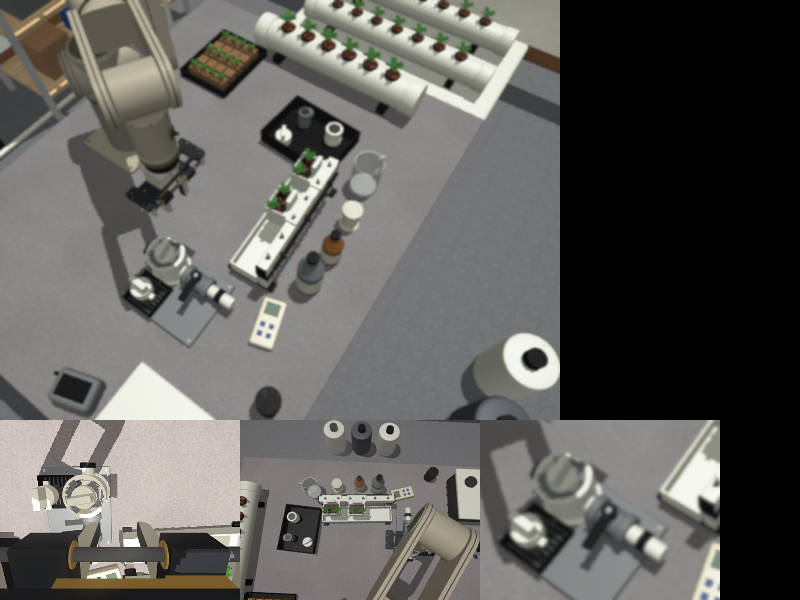

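c12: the valve handle still points to −y, so the fingers did not move it. Everything else is in place. I'll measure the handle numerically before and after.

```bash
python3 - <<'E'
from h import *
np.set_printoptions(precision=4,suppress=True)
for f in('scene0','s5','s7'):
    im,ci=load(f); g=im.max(2); 
    c=proj(ci,(.531,-.281,.095)); m=np.zeros(g.shape,np.uint8); cv2.circle(m,tuple(int(round(v)) for v in c),38,1,-1); 
    m&=(g<62).astype(np.uint8)
    n,l,st,ce=cv2.connectedComponentsWithStats(m)
    for i in range(1,n):
        if st[i][4]>30:
            ys,xs=np.where(l==i); P=np.array([onz(ci,x,y,.096)for x,y in zip(xs,ys)])[:,:2]; u,s,v=np.linalg.svd(P-P.mean(0)); pr=(P-P.mean(0))@v[0]
            print(f,st[i],P.mean(0),v[0],P[pr.argmax()],P[pr.argmin()])
# tilt of text rendering: print handle area gray from w5-like wrist view
im,ci=load('w11'); g=im.max(2)
print((g[140:250:5,240:310:5]))
for X in [(.531,-.281,.096),(.536,-.339,.096),(.5369,-.3314,.127)]: print(proj(ci,X))
E
```

```text
scene0 [179 270  22  32 257] [ 0.5392 -0.3133] [ 0.1589 -0.9873] [ 0.5445 -0.3533] [ 0.5238 -0.2686]
scene0 [158 279  14  20 137] [ 0.4891 -0.354 ] [ 0.9531 -0.3027] [ 0.5077 -0.3725] [ 0.4586 -0.3442]
scene0 [213 290  11  14  62] [ 0.6148 -0.2931] [ 0.1369 -0.9906] [ 0.6223 -0.3089] [ 0.6136 -0.2731]
s5 [179 270  22  31 250] [ 0.5393 -0.3135] [ 0.1457 -0.9893] [ 0.5445 -0.3533] [ 0.5216 -0.2701]
s5 [158 279  14  20 136] [ 0.489 -0.354] [ 0.953  -0.3031] [ 0.5077 -0.3725] [ 0.4586 -0.3442]
s5 [213 290  11  14  59] [ 0.6146 -0.2929] [ 0.1416 -0.9899] [ 0.6223 -0.3089] [ 0.6136 -0.2731]
s7 [179 270  22  31 252] [ 0.5391 -0.3132] [ 0.1552 -0.9879] [ 0.5445 -0.3533] [ 0.5216 -0.2701]
s7 [158 279  14  20 138] [ 0.4892 -0.3541] [ 0.9532 -0.3025] [ 0.5077 -0.3725] [ 0.4586 -0.3442]
s7 [213 290  11  14  59] [ 0.6146 -0.2929] [ 0.1416 -0.9899] [ 0.6223 -0.3089] [ 0.6136 -0.2731]
[[100 127 135  40  43  32 210 209 120  44  46 159 156 105]
 [ 75 118 125  43  42  46 210 210 176  45  46 155 155  44]
 [ 73 111 113  39  40  41 113 236  43  44  44 130 135  47]
 [ 70  99 102  57  42  41  43  41  51  4
[... 441 characters left out ...]
 129 129  63  33  39  40  41  34 134 133 135 135]
 [128 128 127 129 133  34  37  38  37  33 133 134 135 135]
 [127 126 126 128 134  32  37  36  37  35 131 130 133 133]
 [126 127 126 127  59  32  37  37  37  34 130 131 131 132]
 [127 127 125 126 124  30  36  36  35  33  65  72  72 143]
 [ 69 127  69 135 135  28  34  36  35  33  68  69  68  69]
 [ 68  67  67  67  66  29  33  33  33  33  67  67  68  68]
 [ 67 130 131 128 131  22  25  26  24  27  67  66  68  67]
 [ 67  64  65  66  65  21  25  25  24  25  66  68  67  68]
 [ 67  66  66  66  66  19  30  22  31  30  67  67  67  67]
 [ 65  65  65  66  66  67  67  67 146  66  68  66  65  68]]
[273.679  143.9347]
[273.2141 224.4136]
[275.077  228.6282]
```

```bash
python3 - <<'E'
from h import *
np.set_printoptions(precision=4,suppress=True)
# bar tip centre in each view: far end of handle dark component
def endpt(f,c,th,rad):
    im,ci=load(f); g=im.max(2); m=np.zeros(g.shape,np.uint8); cv2.circle(m,c,rad,1,-1); m&=(g<th).astype(np.uint8)
    n,l,st,ce=cv2.connectedComponentsWithStats(m); i=1+st[1:,4].argmax(); ys,xs=np.where(l==i); return ci,xs,ys
obs=[]
ci,xs,ys=endpt('s7',(190,286),62,38)
print('scene lowest rows',[(y,xs[ys==y].min(),xs[ys==y].max()) for y in range(ys.max()-14,ys.max()+1,2)])
im,ci2=load('w11');g=im.max(2)
for r in (200,210,220,230,236,240,244,248): 
    row=np.where(g[r,255:300]<50)[0]+255; print('w11',r,(row.min(),row.max()) if len(row) else None)
im,_=load('top0');g=im.max(2)
for c in (395,400,405,410,415,420,424,426,428,430,432): 
    col=np.where(g[238:262,c]<62)[0]+238; print('top0',c,(col.min(),col.max()) if len(col) else None)
E
```

```text
scene lowest rows [(292, np.int64(154), np.int64(170)), (294, np.int64(156), np.int64(168)), (296, np.int64(156), np.int64(167)), (298, np.int64(155), np.int64(165)), (300, np.int64(155), np.int64(163)), (302, np.int64(156), np.int64(162)), (304, np.int64(157), np.int64(160)), (306, np.int64(158), np.int64(158))]
w11 200 (np.int64(263), np.int64(286))
w11 210 (np.int64(263), np.int64(287))
w11 220 (np.int64(264), np.int64(287))
w11 230 (np.int64(264), np.int64(287))
w11 236 (np.int64(264), np.int64(287))
w11 240 (np.int64(264), np.int64(287))
w11 244 None
w11 248 None
top0 395 (np.int64(245), np.int64(256))
top0 400 (np.int64(246), np.int64(255))
top0 405 (np.int64(246), np.int64(253))
top0 410 (np.int64(246), np.int64(253))
top0 415 (np.int64(246), np.int64(253))
top0 420 (np.int64(245), np.int64(252))
top0 424 (np.int64(245), np.int64(252))
top0 426 (np.int64(245), np.int64(251))
top0 428 (np.int64(246), np.int64(250))
top0 430 None
top0 432 None
```

```bash
python3 - <<'E'
from h import *
np.set_printoptions(precision=4,suppress=True)
_,w=load('w11');_,t=load('top0');_,s=load('s7');_,a=load('w5')
print(tri((w,275.5,242),(t,429,248.3)),tri((w,275.5,242),(s,181.5,299.5)),tri((w,275.5,242),(t,429,248.3),(s,181.5,299.5)))
for r in (200,220,240):
    for z in (.085,.09,.096,.105): print(r,z,np.linalg.norm(onz(w,263.5,r,z)-onz(w,287.5,r,z)),onz(w,275.5,r,z))
E
```

```text
(array([ 0.5396, -0.3603,  0.0766]), [np.float64(0.00016448442606509058), np.float64(0.00016448442606497573)]) (array([ 0.5411, -0.3523,  0.0923]), [np.float64(0.002566851109775746), np.float64(0.0025668511097758358)]) (array([ 0.5397, -0.3534,  0.0911]), [np.float64(0.0011394497780826281), np.float64(0.0029875668015557255), np.float64(0.00408877603807257)])
200 0.085 0.018068048373562115 [ 0.5361 -0.3232  0.085 ]
200 0.09 0.017693430934316582 [ 0.5361 -0.322   0.09  ]
200 0.096 0.017243890007221954 [ 0.5359 -0.3205  0.096 ]
200 0.105 0.016569578616580077 [ 0.5358 -0.3182  0.105 ]
220 0.085 0.018360505185207876 [ 0.5376 -0.339   0.085 ]
220 0.09 0.0179798240350621 [ 0.5375 -0.3374  0.09  ]
220 0.096 0.017523006654887194 [ 0.5374 -0.3355  0.096 ]
220 0.105 0.016837780584624887 [ 0.5371 -0.3326  0.105 ]
240 0.085 0.0186625866369808 [ 0.5391 -0.3552  0.085 ]
240 0.09 0.018275642221563256 [ 0.539  -0.3533  0.09  ]
240 0.096 0.01781130892306223 [ 0.5388 -0.351   0.096 ]
240 0.105 0.017114808975310643 [ 0.5385 -0.3475  0.105 ]
```

The handle never moved, and the views put its top nearer 0.090 m. I'll go back lower (TCP about 0.086) and check the force partway.

Call:
servo_tool(
  plan=[
    [[0,10,-14,0,0,0,-0.148],[0,10,-14,0,0,0,-0.148],[0,10,-14,0,0,0,-0.148],[0,10,-14,0,0,0,-0.148],[0,10,-14,0,0,0,-0.148],[0,10,-15,0,0,0,-0.148],[0,10,-15,0,0,0,-0.148],[0,10,-15,0,0,0,-0.148],[0,10,-15,0,0,0,-0.148],[0,10,-14,-20,0,0,-0.148],[0,0,0,-40,0,0,0],[0,0,0,-40,0,0,0]],
  ],
)

```text
t: 39.15
tool_pos: [0.5427, -0.348, 0.1503]
orientation: [2.116, 2.319, 0.0]
force: [0.7, 0.0, -0.9]
opening: 0.0468
```

Call:
servo_tool(
  plan=[
    [[0,0,0,-30,0,0,0],[0,0,0,-20,0,0,0],[0,0,0,0,0,0,0],[0,0,0,0,0,0,0]],
  ],
)

```text
t: 39.55
tool_pos: [0.5415, -0.3465, 0.1011]
orientation: [-2.116, -2.321, 0.0]
force: [0.3, 0.9, 0.8]
opening: 0.0464
```

```bash
python3 st.py
```

```text
t 39.55 pos [ 0.5415 -0.3465  0.1011] psi 5.311756789259666 tilt [-0.0006  0.0004] F [0.3403 0.8537 0.8293] M [-0.0576  0.017   0.0392] q [-0.6489  0.3077  1.4681 -0.0001  1.3665 -0.7416] op 0.0464
```

Call:
servo_tool(
  plan=[
    [[0,-3,4,-8,0,0,0],[0,0,0,-7,0,0,0],[0.9,0,0,0,0,0,0],[0.9,0,0,0,0,0,0],[0.9,0,0,0,0,0,0],[0.9,0,0,0,0,0,0],[0.9,0,0,0,0,0,0],[0.9,0,0,0,0,0,0],[0.9,0,0,0,0,0,0],[0.9,0,0,0,0,0,0]],
  ],
  force=10,
)

```text
t: 40.55
tool_pos: [0.5379, -0.3418, 0.0865]
orientation: [2.116, 2.322, -0.0]
force: [-0.8, -0.6, -0.1]
opening: 0.0047
```

```bash
python3 st.py
```

```text
t 40.55 pos [ 0.5379 -0.3418  0.0865] psi 5.326627788461986 tilt [ 0. -0.] F [-0.7714 -0.5713 -0.0521] M [-0.0316  0.0738  0.0245] q [-0.6465  0.3057  1.4984 -0.      1.3375 -0.7395] op 0.0047
```

```bash
python3 - <<'E'
import st
from h import *
np.set_printoptions(precision=4,suppress=True)
a,ci=snap('wrist','w13'); b,_=snap('scene','s8')
for X in [(.5315,-.2803,.102),(.5369,-.3421,.096),(.5379,-.3418,.0755),(.5379,-.3418,.0945)]: print(proj(ci,X),proj(load('s8')[1],X))
o=np.zeros((600,800,3),np.uint8); o[:420,:560]=a
o[420:600,:240]=cv2.resize(load('s8')[0][225:345,110:270],(240,180))
k=load('w5')[0][170:290,200:360]; o[420:600,240:480]=cv2.resize(k,(240,180)); o[420:600,480:720]=cv2.resize(load('w11')[0][120:260,180:366],(240,180))
cv2.imwrite('pics/c13.png',o[:,:,::-1])
g=a.max(2)
for r in range(70,260,10):
    row=np.where(g[r,230:330]<50)[0]+230; print(r,(row.min(),row.max(),len(row)) if len(row) else None)
E
```

```text
t 40.55 pos [ 0.5379 -0.3418  0.0865] psi 5.326627788461986 tilt [ 0. -0.] F [-0.7714 -0.5713 -0.0521] M [-0.0316  0.0738  0.0245] q [-0.6465  0.3057  1.4984 -0.      1.3375 -0.7395] op 0.0047
[275.9093 133.9372] [195.1008 274.1441]
[275.2503 245.008 ] [181.5843 294.8649]
[277.0122 232.3009] [183.3109 297.6557]
[277.0523 243.6775] [182.0611 295.1849]
70 None
80 None
90 (np.int64(236), np.int64(318), 8)
100 (np.int64(234), np.int64(318), 8)
110 (np.int64(233), np.int64(318), 28)
120 (np.int64(232), np.int64(317), 44)
130 (np.int64(232), np.int64(317), 37)
140 (np.int64(232), np.int64(315), 38)
150 (np.int64(232), np.int64(313), 32)
160 (np.int64(236), np.int64(310), 36)
170 (np.int64(234), np.int64(307), 37)
180 (np.int64(259), np.int64(291), 33)
190 (np.int64(260), np.int64(291), 32)
200 (np.int64(260), np.int64(291), 32)
210 (np.int64(261), np.int64(292), 32)
220 (np.int64(261), np.int64(292), 32)
230 (np.int64(261), np.int64(292), 32)
240 (np.int64(270), np.int64(283), 14)
250 (np.int64(269), np.int64(284), 16)
```

View pics/c13.png

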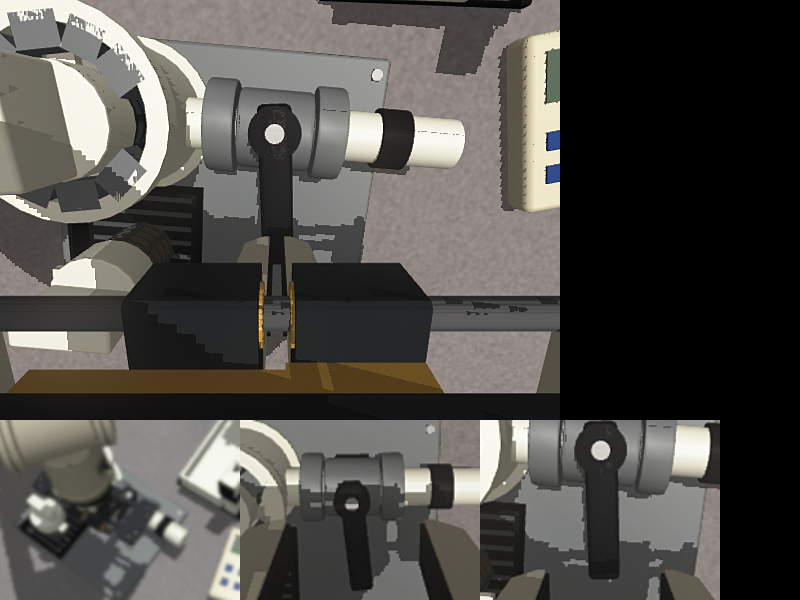

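c13: the closed fingertips (row ~237) are above the handle, which runs beneath them from the hinge at (274,133). The handle lies lower than the text says relative to the tips. I'll get its height from its width and from two wrist views.

```bash
python3 - <<'E'
from h import *
np.set_printoptions(precision=4,suppress=True)
_,w=load('w13');_,v=load('w11');_,a=load('w5');_,s=load('s7');_,t=load('top0')
for r in (190,210,230):
    for z in (.06,.07,.08,.09): print(r,z,round(np.linalg.norm(onz(w,259.5,r,z)-onz(w,292,r,z))*1e3,2))
# hinge screw (white dot)
def dot(f,c,rad):
    im,ci=load(f); g=im.min(2).copy(); m=np.zeros(g.shape,np.uint8); cv2.circle(m,c,rad,1,-1); m&=(g>150).astype(np.uint8)
    M=cv2.moments(m,True); return (ci,M['m10']/M['m00'],M['m01']/M['m00'])
d=[dot('w13',(274,133),14),dot('w11',(275,143),12)]
im,_=load('w5'); print(im[215:232:3,266:284:3].min(2))
print(d[0][1:],d[1][1:],tri(*d))
for f,c in(('s7',(194,275)),('scene0',(194,275))):
    e=dot(f,c,6); print(e[1:],tri(d[0],e),tri(d[0],d[1],e))
E
```

```text
190 0.06 21.24
190 0.07 20.24
190 0.08 19.23
190 0.09 18.22
210 0.06 21.59
210 0.07 20.57
210 0.08 19.54
210 0.09 18.52
230 0.06 21.95
230 0.07 20.91
230 0.08 19.87
230 0.09 18.83
[[ 24  33  35  36  34  26]
 [ 34  34  37  39  38  27]
 [ 27  28  22  38  25  27]
 [ 27  24  87  85  71  27]
 [ 32  37 176 173 186  24]
 [ 25  25  30  52  20  25]]
(274.2107023411371, 133.46822742474916) (273.2634730538922, 143.11976047904193) (array([ 0.5306, -0.2805,  0.0962]), [np.float64(2.383613820767606e-05), np.float64(2.3836138207705304e-05)])
(195.5, 274.5) (array([ 0.531 , -0.2799,  0.0976]), [np.float64(0.0005748607487111914), np.float64(0.0005748607487112413)]) (array([ 0.5309, -0.2801,  0.0977]), [np.float64(0.0004025856841813185), np.float64(0.00034565573020274186), np.float64(0.0007478612117796841)])
(195.5, 274.5) (array([ 0.531 , -0.2799,  0.0976]), [np.float64(0.0005748607487111914), np.float64(0.0005748607487112413)]) (array([ 0.5309, -0.2801,  0.0977]), [np.float64(0.0004025856841813185), np.float64(0.00034565573020274186), np.float64(0.0007478612117796841)])
```

```bash
python3 - <<'E'
from h import *
np.set_printoptions(precision=3,suppress=True)
im,w=load('w13')
for y in (-.3343,-.3418,-.3493):
    print(y,[(z,proj(w,(.5379,y,z)).round(1)) for z in (.0755,.085,.095,.105)])
print('handle end',proj(w,(.5375,-.355,.096)),proj(w,(.5375,-.355,.09)))
g=im.max(2); print(g[222:264:3,232:326:5])
# same with fingers in spent grasp: w11 open fingers 
E
```

```text
-0.3343 [(0.0755, array([278.1, 221. ])), (0.085, array([278.2, 225.9])), (0.095, array([278.3, 231.6])), (0.105, array([278.4, 238. ]))]
-0.3418 [(0.0755, array([277. , 232.3])), (0.085, array([277. , 237.7])), (0.095, array([277.1, 244. ])), (0.105, array([277.1, 251. ]))]
-0.3493 [(0.0755, array([275.9, 243.4])), (0.085, array([275.9, 249.3])), (0.095, array([275.8, 256.1])), (0.105, array([275.8, 263.7]))]
handle end [274.213 265.877] [274.283 261.436]
[[ 68  67  66  65  66  57  27  33  34  35  36  35  27  71 130 129 130 132
  131]
 [ 65  68  67  67  67  66  25  35  35  33  35  35  29  63  78 139 139  63
   72]
 [ 66  68  66  66  66  66  23  32  25  26  24  25  26  67  68  68  66  69
   68]
 [ 64  66  66  67  66  67  23  23  26  26  26  26  24  68  68  69  69  68
   68]
 [ 64  65  67  65  66  65  16  23  27  25  23  25  25  66  57  58  66 132
  132]
 [ 65  65  64  64  65  61 125 127  23  25  23  98  95  63 128 128 130 130
  130]
 [ 61  64  65  62  95 126 121 122  22  26  22  95  95  95  80  70  69 137
   56]
 [ 63  64  63  95  94 129 125 124  23  24  24  94  95  96  95  97  67  66
   67]
 [ 64  64  65  96  94  93  94  98  24  22  23  94  95  94  94  95  66  67
   67]
 [ 65  64  84  94  93  93  93  97  23  24  23  94  95  94  94  95  61  57
   56]
 [ 63  64  92  94  94  93  95  97  21  24  24  94  93  94  95  94  91 126
  127]
 [ 63  62  94  95  93  94  95  96  22  23  23  94  95  95  93  93  92 125
  125]
 [ 62  61  93  94  94  94  94  98  23  21  22  96  93  94  94  94  93 125
  125]
 [ 66  88  97  98  98  99  95  98  23  21  22  97  98  99  98  99  99 136
  132]]
```

Call:
servo_tool(
  plan=[
    [[0.2,0,0,0,0,0,0],[0.2,0,0,0,0,0,0],[0.2,0,0,0,0,0,0],[0.2,0,0,0,0,0,0],[0.2,0,0,0,0,0,0],[0.2,-1,0,-3,0,0,0],[0.2,0,0,-3,0,0,0],[0.2,0,0,-3,0,0,0],[0.2,0,0,-3,0,0,0],[0.2,0,0,0,0,0,0]],
  ],
)

```text
t: 41.65
tool_pos: [0.5365, -0.3415, 0.0736]
orientation: [-2.115, -2.321, 0.0]
force: [-0.9, 0.3, 1.1]
opening: 0.0373
```

Call:
servo_tool(
  plan=[
    [[0.9,0,0,0,0,0,0],[0.9,0,0,0,0,0,0],[0.9,0,0,0,0,0,0],[0.9,0,0,0,0,0,0],[0.9,0,0,0,0,0,0],[0.9,0,0,0,0,0,0],[0.9,0,0,0,0,0,0]],
  ],
)

```text
t: 42.35
tool_pos: [0.5372, -0.342, 0.0747]
orientation: [2.115, 2.322, 0.0]
force: [1.3, -0.9, -0.1]
opening: 0.0176
```

```bash
python3 st.py
```

```text
t 42.35 pos [ 0.5372 -0.342   0.0747] psi 5.327799020838182 tilt [ 0.0007 -0.0004] F [ 1.3459 -0.9498 -0.1363] M [-0.2256 -0.2769  0.0012] q [-0.6474  0.3147  1.51    0.      1.3161 -0.7404] op 0.0176
```

The handle is now gripped: the opening stopped at 17.6 mm against its 18 mm width. Turning it about the hinge.

Call:
servo_tool(
  plan=[
    [[0.9,8,1.3,0,0,0,0.131],[0.9,7.8,2.2,0,0,0,0.131],[0.9,7.4,3.3,0,0,0,0.131],[0.9,6.9,4.2,0,0,0,0.131],[0.9,6.3,5,0,0,0,0.131],[0.9,5.6,5.9,0,0,0,0.131],[0.9,0,0,0,0,0,0]],
  ],
)

```text
t: 43.05
tool_pos: [0.5796, -0.3192, 0.0746]
orientation: [1.061, 2.957, 0.001]
force: [1.8, 0.8, 1.5]
opening: 0.0177
```

```bash
python3 st.py
```

```text
t 43.05 pos [ 0.5796 -0.3192  0.0746] psi 50.53253645655855 tilt [0.0006 0.0003] F [1.7688 0.8141 1.5499] M [ 0.1357 -0.3439 -0.0323] q [-0.5811  0.3785  1.4309  0.0005  1.3318 -1.4632] op 0.0177
```

Call:
servo_tool(
  plan=[
    [[0.9,4.8,6.5,0,0,0,0.131],[0.9,3.8,7.2,0,0,0,0.131],[0.9,2.9,7.6,0,0,0,0.131],[0.9,1.9,7.9,0,0,0,0.131],[0.9,0.9,8,0,0,0,0.131],[0.9,0,1.5,0,0,0,0.03],[0.9,0,0,0,0,0,0]],
  ],
)

```text
t: 43.75
tool_pos: [0.5936, -0.2808, 0.0747]
orientation: [0.017, 3.141, 0.001]
force: [4.1, 4.3, 1.3]
opening: 0.0178
```

```bash
python3 st.py
```

```text
t 43.75 pos [ 0.5936 -0.2808  0.0747] psi 89.38446726902774 tilt [0.001  0.0005] F [4.0809 4.3351 1.3324] M [ 0.6002 -0.8176 -0.0594] q [-0.5205  0.3654  1.4473  0.001   1.3282 -2.0808] op 0.0178
```

Call:
servo_tool(
  plan=[
    [[0.3,0,0,0,0,0,0],[0.2,0,0,0,0,0,0],[0.2,0,0,0,0,0,0],[0.2,0,0,0,0,0,0],[0.2,0,0,25,0,0,0],[0.2,0,0,45,0,0,0],[0.2,0,0,45,0,0,0],[0.2,0,0,45,0,0,0],[0.2,-40,20,20,0,0,0],[0.2,-40,25,0,0,0,0],[0.2,-40,30,0,0,0,0],[0.2,-20,30,0,0,0,0]],
  ],
)

```text
t: 44.95
tool_pos: [0.4508, -0.1757, 0.2545]
orientation: [-0.014, -3.141, 0.001]
force: [0.7, 0.5, 0.7]
opening: 0.037
```

```bash
python3 - <<'E'
import st
from h import *
np.set_printoptions(precision=4,suppress=True)
snap('scene','s9');snap('wrist','w14')
im,ci=load('s9'); g=im.max(2); c=proj(ci,(.531,-.281,.095)); m=np.zeros(g.shape,np.uint8); cv2.circle(m,tuple(int(round(v)) for v in c),38,1,-1); m&=(g<62).astype(np.uint8)
n,l,st_,ce=cv2.connectedComponentsWithStats(m)
for i in range(1,n):
    if st_[i][4]>30:
        ys,xs=np.where(l==i); P=np.array([onz(ci,x,y,.096)for x,y in zip(xs,ys)])[:,:2]; u,s,v=np.linalg.svd(P-P.mean(0)); pr=(P-P.mean(0))@v[0]
        print(st_[i],P.mean(0),v[0],P[pr.argmax()],P[pr.argmin()])
# changes s5->s9 elsewhere
a=load('s5')[0]
d=(cv2.absdiff(a,im).max(2)>60).astype(np.uint8); d=cv2.morphologyEx(d,cv2.MORPH_OPEN,np.ones((3,3)))
n,l,q,_=cv2.connectedComponentsWithStats(d); print(q[1:][q[1:,4]>25])
E
```

```text
t 44.95 pos [ 0.4508 -0.1757  0.2545] psi 89.48661692778522 tilt [-0.0003 -0.0004] F [0.6694 0.5355 0.6718] M [ 0.0388  0.0415 -0.0376] q [-0.4772 -0.2043  1.7169 -0.0005  1.6291 -2.0391] op 0.037
[191 271  33  33 286] [ 0.5759 -0.2854] [ 0.9963 -0.0854] [ 0.6244 -0.3074] [ 0.5184 -0.2826]
[158 279  14  20 139] [ 0.4892 -0.3543] [ 0.9513 -0.3083] [ 0.5077 -0.3725] [ 0.4586 -0.3442]
[[  75    0   89  104 2239]
 [ 139    0   32   46  389]
 [ 247    0   45   21  495]
 [ 287    0   11   11   77]
 [ 261   12   42   32  549]
 [ 282   23    8    8   42]
 [ 220   43   29   19  220]
 [ 252   45   14   21  122]
 [ 273   53    8   10   65]
 [ 145   60   27   13  167]
 [ 180   62   15   20  178]
 [ 244   67    7    7   29]
 [ 276   69    7    7   41]
 [  63   75    6    8   35]
 [ 155   88   41   22  281]
 [ 221   97   58   54 1084]
 [ 143  109   47   42  750]
 [ 275  125   17   18  220]
 [ 156  134   60   44  990]
 [ 284  150    6    6   33]
 [ 128  156   13   13  113]
 [ 136  167   13   14  132]
 [ 171  179   23   13  187]
 [  91  184   57   45  888]
 [ 184  195   61   77 1761]
 [ 146  202   38   36  418]
 [ 149  227    9   10   56]
 [ 246  228    9    9   45]
 [ 145  235   39   36  615]
 [ 252  241   14   14  128]
 [ 115  243   34   40  437]
 [ 163  247   12   15  107]
 [ 200  279   19   16  166]
 [ 179  291   12   22  143]]
```

```bash
python3 -c "
from plant import job; print(job.close_job())"
```

```text
the job is handed in; nothing more can be done
None
```

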